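# Press the week's dose cards

### The arm

A 6-joint arm with a two-finger parallel gripper is mounted at the origin on the work surface. World frame = base frame: x ahead of the robot, y to its left, z up, the work surface at z = 0. Lengths are in m, angles in rad, forces in N, time in s.
With the tool pointing down it reaches from about 0.275 to 0.825 m from the base axis. Payload 4.9 kg.
Tool frame: the origin (TCP) lies on the mounting face of the last link; the fingertips stand 173 mm ahead of it and the grasp point (between the pads) lies 155 mm ahead of it; z points along the fingers, x is the direction in which the jaws open and shut, and the axes are right-handed (so a half turn about z gives the same grasp; the last joint's range is limited). The gripper opens to 85 mm and grips with 20 to 120 N. Pads are 22 mm wide; open, the fingers measure 114 mm over their backs; the gripper's body (76 mm by 85 mm) begins 54 mm behind the grasp point. The pads swing forward as they close: fully open they stand 13 mm farther back than shut.
Start: joints at [-1.47, 0.326, -0.193, 1.052, 0, 1.437], TCP at [0.128, -0.535, 0.405] pointing down, gripper open.
Joint ranges: [-2.65, 2.65], [-0.97, 1.79], [-1.3, 1.35], [-1.93, 2.1], [-1.47, 1.37], [-3.14, 3.14]. Speed limits (rad/s): [2.57, 2.57, 3.14, 3.14, 3.14, 3.14].

### API

Orientations are given as [roll, pitch, yaw] about the fixed x, y, z axes, in that order (R = Rz(yaw) Ry(pitch) Rx(roll)).
In Python, from workcell import ctrl gives the robot as it stands.
- The arm moves only by the shell command python3 -m jog 'ROWS' [FORCE]. ROWS is JSON, a list of rows, each a list of 3 entries, a list of its own where there are three numbers: the opening, from -1 (shut) to 1 (fully open), then the shift along the tool's x, y, z in m, then the turn about the tool's z in degrees. In form: [[gripper, [x, y, z], turn], ...]. A call has 1 to 10 rows; each row shifts and turns the commanded pose from where the row before left it, along the tool's axes as they then stand; what a row does not reach is not made up. A row lasts 1/10 s, in which the tool goes at most 50 mm and 8.59 degrees, less where a joint would pass 70% of its speed; a pose out of reach is approached as far as the arm can. A call with a gripper value outside its range is refused whole. The fingers move at their own pace and stop on an object; FORCE is the grip in N (left out, the last holds). Time passes only in rows, so rows that do not move let the fingers close. It gives the time, the measured TCP pose, the force and the opening at its end, in the units of the state.
- ctrl.read_state(): the state, without advancing time (a new reading comes with each control period).
- ctrl.read_camera(name): name is "scene" or "side" or "wrist"; returns a dict with "frame" (384x512x3 uint8, red, green, blue), "intrinsics" (3x3 intrinsics, pixels), "R" (3x3) and "t" (3): a world point X has camera coordinates R X + t. Camera axes: x right, y down, z forward; pixel columns grow to the right and rows downward; lengths in m; the calibration is good to about 2 mm. The wrist camera is an equidistant fisheye: a pixel r from the principal point sees the ray r / f radians off the axis. A picture is of the moment at which its call begins. There is no depth.
- ctrl.finish_job(): hands the job in, once; it reports no verdict.
The state is a dict: "time_s": time; "joints": joint angles; "joint_vel": joint speeds; "joint_efforts": joint torques, N m; "ee_pos": TCP position; "ee_rot": TCP orientation; "wrist_force": force on the tool from outside, world axes, zero at the start; "moment": the same for the moment, N m; "gripper_width": finger opening in m.
Only numpy, scipy, OpenCV 4.12 (cv2) and the standard library are available. Lean on these libraries where they do the work, as an engineer would, in place of code of your own. Each camera call takes 0.05 s, during which the arm holds its last target.

### The job

Put this week's dose cards to press: throw the cam lever back, swing the press arm out of the way, stack all the cards flat and squarely between the guide pins on the middle of the rubber bed, and lay the pressure plate squarely on top of the pile. Swing the arm fully home over it, then turn the cam lever only until its rubber foot has taken up the gap and is squeezed about 3 mm on the plate - never squashed flat, the tablets would crush - and leave it clamped. Do not disturb the flask, cups and tub.

Things in the scene. Friction and masses are not known exactly. Their poses are not given: they have to be found in the camera images.
- bed (a point): Centre of the top face of the fixed press's bed: black rubber, 62 mm (own x) x 152 mm (own y), 14 mm above the table, on a grey base plate. Four taper-topped guide pins, dia. 8 mm, stand 42 mm above it at x +-36, y +-55 mm. z up; +x points to the press's upright column (dia. 22 mm, 108 mm tall), 100 mm from the centre, away from the robot. Yaw within 0.25 rad.
- swing_arm (a joint): Horizontal steel arm of the press, turning about the column: 24 mm wide, underside 84 mm above the table. 0 = home stop, arm along bed -x with the foot over the bed centre; grows counter-clockwise from above to 1.57 rad = open stop, arm along bed -y. Friction 0.25 N m; stays where left; may be swung by the lever's handle. Starts at 0 to 0.6.
- pivot (a point): Point on the arm's vertical hinge axis (the column), 124 mm above the table. Its x axis points along the arm away from the foot.
- pin (a point): Centre of the cam lever's horizontal pin on the arm, 124 mm above the table, 100 mm from the hinge axis, straight above the foot.
- cam_lever (a joint): Angle (rad) of the eccentric cam lever; it swings in the upright plane along the arm. 0 = released, leaning 10 degrees from upright towards the column, foot fully raised; grows as the handle goes over and down, away from the column, to 2.4. The spiral cam lowers the foot evenly, 9.5 mm per rad. Friction 0.42 N m, stays where left. Starts at 0.3 to 1.2.
- handle (a point): Centre of the T handle at the end of the cam lever: a black barrel dia. 24 mm, 36 mm long, lying across the arm, that revolves freely on the lever. It is 95 mm from the pin; the lever leans (cam_lever - 0.1745) rad from upright, away from the column.
- rubber_foot (a joint): How far the rubber foot under the arm is squeezed, m: 0 = free, 0.008 = squashed flat; spring of 6 N per mm. The foot hangs below its steel holder and is pushed up into it.
- foot (a point): Centre of the underside of the rubber foot (28 mm in diameter), below the pin. With the lever at 0 it is 60 mm above the table, that is 46 mm above the bed; z up.
- card1_c (a point): Centre of a filled weekly dose card: flat stiff white card, 54 mm (own x) x 140 mm (own y) x 6 mm thick, 60 g, a row of seven amber windows. Lies flat on the table beside the press; three to five cards are present, the others absent (None). Either face up is fine.
- card2_c (a point): Centre of a filled weekly dose card: flat stiff white card, 54 mm (own x) x 140 mm (own y) x 6 mm thick, 60 g, a row of seven amber windows. Lies flat on the table beside the press; three to five cards are present, the others absent (None). Either face up is fine.
- card3_c (a point): Centre of a filled weekly dose card: flat stiff white card, 54 mm (own x) x 140 mm (own y) x 6 mm thick, 60 g, a row of seven amber windows. Lies flat on the table beside the press; three to five cards are present, the others absent (None). Either face up is fine.
- card4_c (a point): Centre of a filled weekly dose card: flat stiff white card, 54 mm (own x) x 140 mm (own y) x 6 mm thick, 60 g, a row of seven amber windows. Lies flat on the table beside the press; three to five cards are present, the others absent (None). Either face up is fine.
- card5_c (a point): Centre of a filled weekly dose card: flat stiff white card, 54 mm (own x) x 140 mm (own y) x 6 mm thick, 60 g, a row of seven amber windows. Lies flat on the table beside the press; three to five cards are present, the others absent (None). Either face up is fine.
- plate_c (a point): Centre of the loose aluminium pressure plate, 54 mm (own x) x 140 mm (own y) x 12 mm thick, about 240 g, black disc in the middle of its top; starts flat on the table beside the press.
- flask_c (a point): Bystander: drinking flask dia. 70 mm, 185 mm tall; point 90 mm above its foot.
- cups_c (a point): Bystander: small stack of medicine cups dia. 48 mm, 55 mm tall; point 28 mm above its foot.
- tub_c (a point): Bystander: lidded white tub 94 x 124 x 55 mm; point 27 mm above its foot.
Things that resemble listed ones, but are neither listed nor needed, are in the scene too. What is shaped like the part that bears card4_c but turquoise is not meant. What is shaped like the part that bears card3_c but purple or turquoise is not meant.

How it is judged:
On the way, in this order (a step that is already met when the one before it is completed fails the run):
1. the arm is swung out, clear of the bed (value of joint swing_arm above 1.1 rad), for 0.2 s.
2. every card lies flat and square on the bed (horizontal distance between each of card1_c, card2_c, card3_c, card4_c, card5_c and bed below 0.01 m and angle between the y axis of each of card1_c, card2_c, card3_c, card4_c, card5_c and the y axis of bed, either way round below 0.12 rad and angle between the z axis of each of card1_c, card2_c, card3_c, card4_c, card5_c and the z axis of bed, either way round below 0.05 rad and z of each of card1_c, card2_c, card3_c, card4_c, card5_c in the frame of bed below 0.0295 m), for 0.3 s.
3. the pressure plate lies flat and square on the pile (horizontal distance between plate_c and bed below 0.01 m and angle between the y axis of plate_c and the y axis of bed, either way round below 0.12 rad and angle between the z axis of plate_c and the z axis of bed, either way round below 0.05 rad and z of plate_c in the frame of bed above 0.0225 m), for 0.3 s.
4. the arm is swung home over the pile (value of joint swing_arm below 0.06 rad), for 0.2 s.
At the end, for the whole second after the job is handed in: All present cards lie flat in one pile on the bed with the plate on top (each centre within 10 mm of the bed's centre, square to it within 0.12 rad, flat within 0.05 rad), the arm is home (within 0.06 rad), the rubber foot bears on the plate squeezed by 1.5 to 5 mm, all at rest (all of step 2 and all of step 3 and value of joint rubber_foot between 0.0015 and 0.005 m and z of plate_c in the frame of foot above -0.0085 m and value of joint swing_arm below 0.06 rad); the robot touches nothing.
It fails at once if the rubber foot is squashed flat (over 7 mm) (value of joint rubber_foot above 0.007 m).
It fails at once if the flask is pushed over 3 cm or tipped (distance of flask_c from where it was at the start of the episode above 0.03 m or angle between flask_c's own z axis and vertical above 0.5 rad).
It fails at once if the cups is pushed over 3 cm or tipped (distance of cups_c from where it was at the start of the episode above 0.03 m or angle between cups_c's own z axis and vertical above 0.5 rad).
It fails at once if the tub is pushed over 3 cm or tipped (distance of tub_c from where it was at the start of the episode above 0.03 m or angle between tub_c's own z axis and vertical above 0.5 rad).
Of card1, card2, card3, card4, card5 only 3 to 5 are there at a start; the rules pass over those that are not, and their reading is None.
At some moment in a run one of plate, card1, card2, card3, card4, card5 may be knocked a few centimetres aside while the robot is not near it.
Once in a run the grip may slacken for a moment while it holds something.
It also fails if it takes over 210 s, if anything falls off the work surface, if the arm or the gripper's body presses on something with over 40 N, if the wrist force passes 120 N, or if a joint passes its speed limit or range.

## Working session

There is one attempt and no reset: what is moved stays moved. The work goes in short steps, Python scripts to look and compute and a shell command to move; the robot and the scene stay as the last step left them, time stands still between calls to the robot, and variables do not carry over. Pictures are saved under pics/ and viewed, and the job is handed in when it is done.

```bash
ls; mkdir -p pics; python3 - <<'E'
from workcell import ctrl
import cv2
print(ctrl.read_state())
for n in ["scene","side","wrist"]:
    c=ctrl.read_camera(n); cv2.imwrite(f"pics/{n}0.png",c["frame"][:,:,::-1])
    print(n,c["intrinsics"],c["R"],c["t"])
E
```

```text
pics
{'time_s': 0.0, 'joints': array([-1.47019700e+00,  3.26980913e-01, -1.93578702e-01,  1.05199412e+00,
       -1.81873136e-05,  1.43660012e+00]), 'joint_vel': array([ 0.00012697,  0.00028176, -0.00174147,  0.00049959, -0.00093184,
        0.00158288]), 'joint_efforts': array([ 1.73500724e-03, -4.43407166e+01,  2.62434143e+01,  1.54021103e-02,
        1.89273687e-04,  8.55455141e-06]), 'ee_pos': array([ 0.12793702, -0.53462809,  0.40388337]), 'ee_rot': array([-3.14137555e+00,  1.74404329e-03, -1.33600059e+00]), 'wrist_force': array([-0.02867082, -0.08329923,  0.02670065]), 'moment': array([ 0.02161736, -0.00127314, -0.04625839]), 'gripper_width': 0.08537797080337199}
scene [[353.06841548   0.         259.77897581]
 [  0.         353.06841548 187.48395215]
 [  0.           0.           1.        ]] [[ 0.47642292  0.87906333 -0.01639731]
 [ 0.62839241 -0.35349318 -0.69293979]
 [-0.61493429  0.31982845 -0.72080898]] [-0.2657602  -0.19294574  1.69765869]
side [[477.35891815   0.         251.5195521 ]
 [  0.         477.35891815 190.56074608]
 [  0.           0.           1.        ]] [[ 0.9928731  -0.11900187 -0.00644638]
 [-0.0757677  -0.58855391 -0.80489972]
 [ 0.09199053  0.79965171 -0.59337584]] [-0.47890365  0.1647674   1.72825053]
wrist [[297.31863964   0.         249.34767652]
 [  0.         297.31863964 190.27117739]
 [  0.           0.           1.        ]] [[ 0.23358017 -0.97233697 -0.00105361]
 [-0.92920602 -0.22353791  0.29429063]
 [-0.28638518 -0.06776143 -0.9557154 ]] [-0.54939072 -0.03951004  0.37979277]
```

View pics/scene0.png

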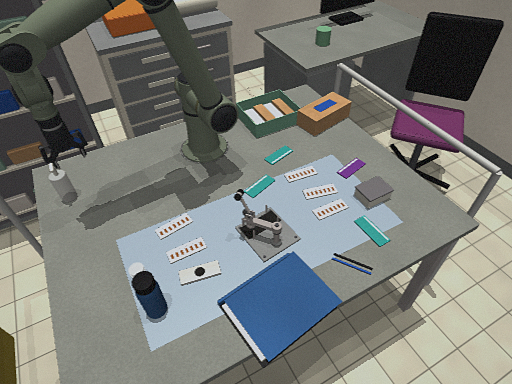

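View pics/side0.png

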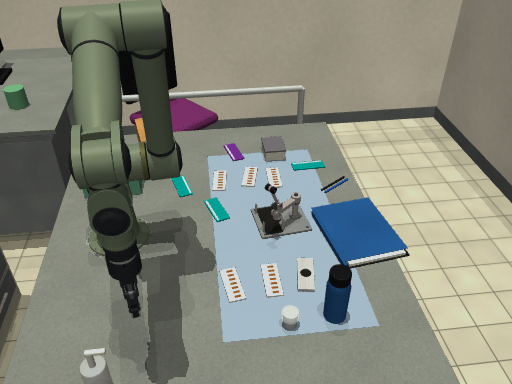

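View pics/wrist0.png

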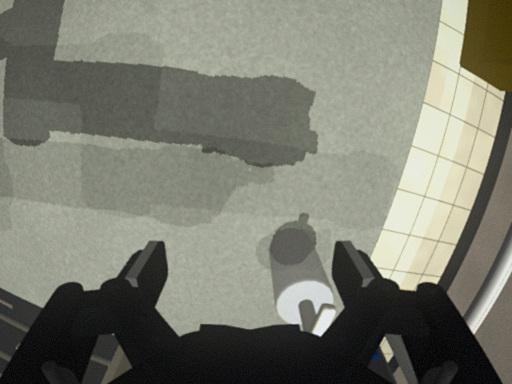

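```bash
cat > h.py <<'E'
from workcell import ctrl
import numpy as np, cv2, sys
def cam(n,fn=None,scale=1,crop=None):
    c=ctrl.read_camera(n)
    if fn:
        im=c["frame"][:,:,::-1]
        if crop: im=im[crop[1]:crop[3],crop[0]:crop[2]]
        if scale!=1: im=cv2.resize(im,None,fx=scale,fy=scale,interpolation=cv2.INTER_CUBIC)
        cv2.imwrite("pics/"+fn,im)
    return c
def ray(c,n,uv):
    K=c["intrinsics"]; x=(uv[0]-K[0,2])/K[0,0]; y=(uv[1]-K[1,2])/K[1,1]
    if n=="wrist":
        r=np.hypot(x,y)+1e-12; d=np.array([x/r*np.sin(r),y/r*np.sin(r),np.cos(r)])
    else: d=np.array([x,y,1.])
    R=np.array(c["R"]); return -R.T@np.array(c["t"]), R.T@d
def bp(c,n,uv,z):
    C,d=ray(c,n,uv); return C+d*(z-C[2])/d[2]
def proj(c,n,X):
    p=np.array(c["R"])@np.asarray(X,float)+c["t"]; K=c["intrinsics"]
    if n=="wrist":
        th=np.arctan2(np.hypot(p[0],p[1]),p[2]); q=p[:2]/(np.hypot(p[0],p[1])+1e-12)*th
    else: q=p[:2]/p[2]
    return q*K[0,0]+[K[0,2],K[1,2]]
def to(x,y,z,yaw,s=None):
    """deltas for tool TCP target; z = TCP z. shift first then turn"""
    s=s or ctrl.read_state(); p=np.array(s["ee_pos"]); ps=s["ee_rot"][2]
    d=np.array([x,y,z])-p
    ex=np.array([np.cos(ps),np.sin(ps)]); ey=np.array([np.sin(ps),-np.cos(ps)])
    dy=np.degrees((yaw-ps+np.pi/2)%np.pi-np.pi/2)
    print("t=%.1f"%s["time_s"],"shift tool mm:",np.round([d[:2]@ex*1e3,d[:2]@ey*1e3,-d[2]*1e3],1),"turn(tool z) deg: %.2f"%(-dy), "len %.0f mm"%(np.linalg.norm(d)*1e3),"j6 %.2f"%s["joints"][5])
def st():
    s=ctrl.read_state(); print("t=%.1f pos"%s["time_s"],np.round(s["ee_pos"],4),"rot",np.round(s["ee_rot"],4),"F",np.round(s["wrist_force"],1),"w %.4f"%s["gripper_width"],"j",np.round(s["joints"],2)); return s
E
python3 - <<'E'
from h import *
c=cam("scene","sceneA.png",4,(130,150,330,290)); 
im=c["frame"][:,:,::-1]
cv2.imwrite("pics/sceneB.png",cv2.resize(im[140:260,230:420],None,fx=4,fy=4,interpolation=cv2.INTER_CUBIC))
d=cam("side","sideA.png",5,(200,130,350,250))
for k,uv in dict(cA=(174,227),cB=(187,250),cC=(302,174),cD=(320,191),cE=(330,209),plate=(200,272),press=(265,232),handle=(239,196),cups=(137,270),flask=(155,315),tub=(374,195),t1=(279,155),t2=(260,186),t3=(372,231),pur=(351,168)).items(): print(k,np.round(bp(c,"scene",uv,0.0),3))
w=cam("wrist"); s=st(); print(bp(w,"wrist",(249,190),0),-w["R"].T@w["t"])
E
```

```text
cA [ 0.389 -0.286  0.   ]
cB [ 0.514 -0.279  0.   ]
cC [0.384 0.306 0.   ]
cD [0.508 0.315 0.   ]
cE [0.609 0.293 0.   ]
plate [ 0.622 -0.271  0.   ]
press [0.582 0.01  0.   ]
handle [0.366 0.005 0.   ]
cups [ 0.507 -0.462  0.   ]
flask [ 0.697 -0.455  0.   ]
tub [0.636 0.497 0.   ]
t1 [0.225 0.283 0.   ]
t2 [0.358 0.109 0.   ]
t3 [0.775 0.366 0.   ]
pur [0.46  0.518 0.   ]
t=0.3 pos [ 0.128  -0.5348  0.4044] rot [-3.1415e+00  6.0000e-04 -1.3360e+00] F [0.3 0.7 0.5] w 0.0857 j [-1.47  0.33 -0.19  1.05  0.    1.44]
[ 0.08850501 -0.54373513  0.        ] [ 0.20039715 -0.51745139  0.3743403 ]
```

View pics/sceneA.png

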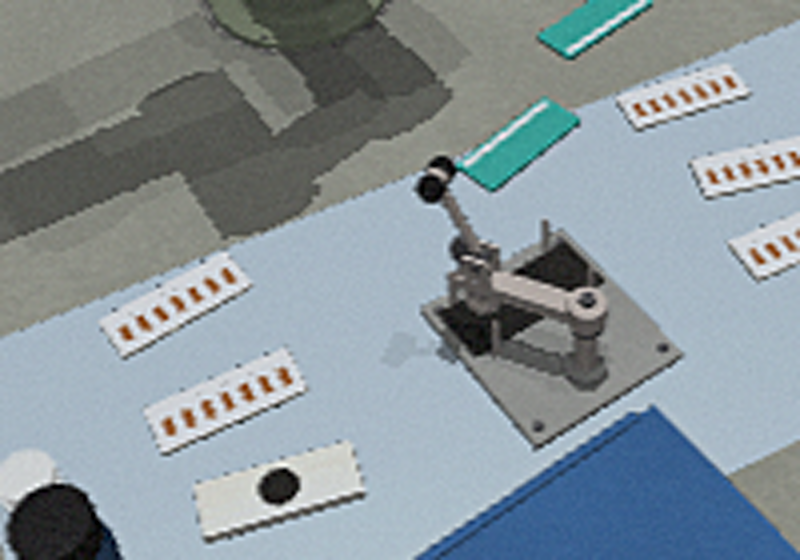

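View pics/sideA.png

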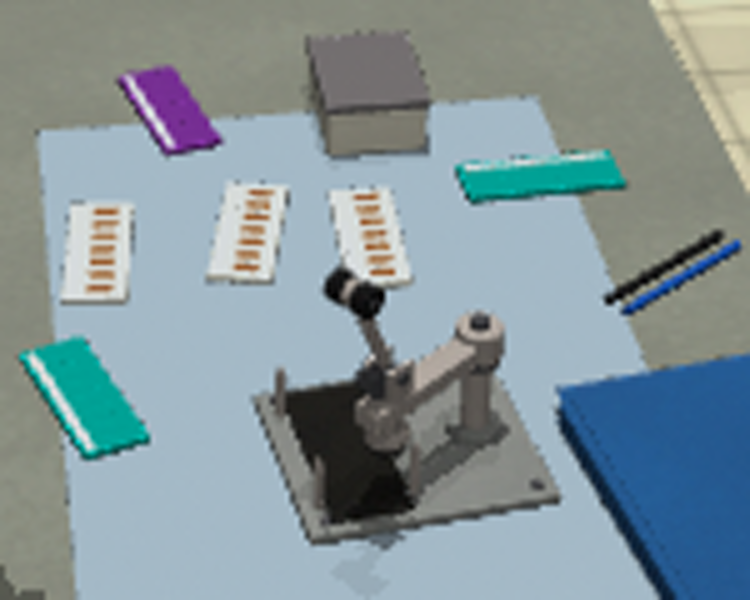

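View pics/sceneB.png

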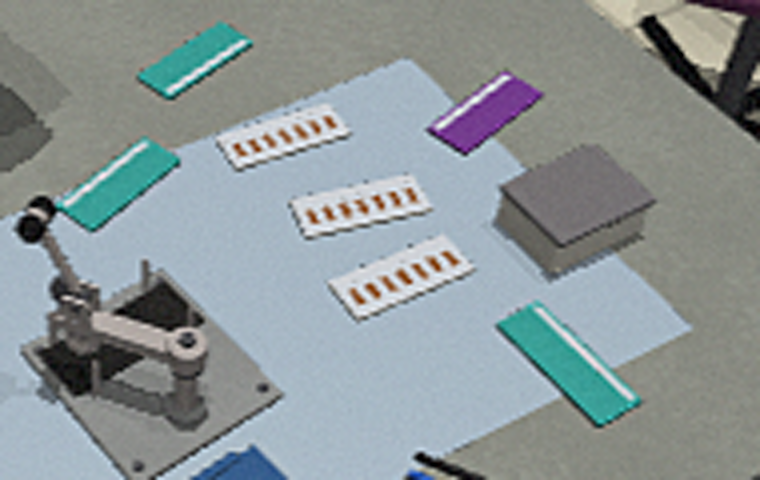

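```bash
cat >> h.py <<'E'
def tri(*obs):
    A=np.zeros((3,3));b=np.zeros(3)
    rs=[ray(*o) for o in obs]
    for C,d in rs:
        d=d/np.linalg.norm(d);P=np.eye(3)-np.outer(d,d);A+=P;b+=P@C
    X=np.linalg.solve(A,b); e=[np.linalg.norm(np.cross(d/np.linalg.norm(d),X-C)) for C,d in rs]
    return X,max(e)
E
python3 - <<'E'
from h import *
c=cam("scene");d=cam("side")
def S(u,v): return (c,"scene",(130+u/4,150+v/4))
def D(u,v): return (d,"side",(200+u/5,130+v/5))
print("handle",tri(S(437,180),D(355,293)))
print("coltop",tri(S(588,302),D(481,322)))
print("pin -x+y?",tri(S(546,222),D(280,372)))
for k,(u,v) in dict(near=(423,305),right=(682,355),far=(537,445),top=(558,232)).items(): print(k,bp(*S(u,v),.007))
for k,(u,v) in dict(l=(255,400),bot=(312,540),br=(558,498)).items(): print(k,bp(*D(u,v),.007))
E
```

```text
handle (array([ 0.5416557 , -0.06612033,  0.21008004]), np.float64(0.00015257566362393603))
coltop (array([0.64972106, 0.02036115, 0.11078   ]), np.float64(0.0005169119085100004))
pin -x+y? (array([0.50648167, 0.05834736, 0.05002155]), np.float64(0.00019521561771416193))
near [ 0.50787032 -0.07773536  0.007     ]
right [0.67770644 0.1070464  0.007     ]
far [ 0.69678433 -0.0572344   0.007     ]
top [0.4911103  0.08065024 0.007     ]
l [0.49001759 0.08043627 0.007     ]
bot [ 0.51153463 -0.08328976  0.007     ]
br [ 0.69558593 -0.0608647   0.007     ]
```

```bash
python3 - <<'E'
from h import *
to(0.5417,-0.066,0.45,0.675)
E
```

```text
t=0.4 shift tool mm: [-359.8 -511.5  -45.5] turn(tool z) deg: 64.78 len 627 mm j6 1.44
```

```bash
python3 -m jog '[[1,[-0.0,0,-0.045],0],[1,[-0.03,-0.0425,0],0],[1,[-0.03,-0.0425,0],0],[1,[-0.03,-0.0425,0],0],[1,[-0.03,-0.0425,0],0],[1,[-0.03,-0.0425,0],0],[1,[-0.03,-0.0425,0],0],[1,[-0.03,-0.0425,0],0],[1,[-0.03,-0.0425,0],0],[1,[-0.03,-0.0425,0],0]]'
python3 -m jog '[[1,[-0.03,-0.0425,0],0],[1,[-0.03,-0.0425,0],0],[1,[-0.03,-0.0425,0],0],[1,[0,0,0],-8.5],[1,[0,0,0],-8.5],[1,[0,0,0],-8.5],[1,[0,0,0],-8.5],[1,[0,0,0],-8.5],[1,[0,0,0],-8.5],[1,[0,0,0],-8.5]]'
python3 -m jog '[[1,[0,0,0],-8.5],[1,[0,0,0],-8.5],[1,[0,0,0],-8.5],[1,[0,0,0],-8.5],[1,[0,0,0],-8.5],[1,[0,0,0],-8.5],[1,[0,0,0],-4.7],[1,[0,0,0],0]]'
python3 - <<'E'
from h import *
st();to(0.5417,-0.066,0.45,0.675)
w=cam("wrist","w1.png",1.5)
print(proj(w,"wrist",(0.5417,-0.066,0.21))*1.5)
E
```

```text
time_s: 1.4
ee_pos: [0.4261, -0.1952, 0.45]
ee_rot: [-3.141, -0.001, -1.336]
wrist_force: [0.4, -0.5, 0.2]
gripper_width: 0.0854
time_s: 2.4
ee_pos: [0.5242, -0.0843, 0.4497]
ee_rot: [3.142, -0.0, -0.291]
wrist_force: [-0.9, -0.1, 0.1]
gripper_width: 0.0854
time_s: 3.2
ee_pos: [0.5242, -0.0844, 0.4497]
ee_rot: [3.142, 0.0, 0.674]
wrist_force: [-0.1, -0.2, -0.6]
gripper_width: 0.0853
t=3.2 pos [ 0.5242 -0.0844  0.4497] rot [3.1416 0.     0.6744] F [-0.1 -0.2 -0.6] w 0.0853 j [-0.3   0.26 -0.16  1.14 -0.    0.6 ]
t=3.2 shift tool mm: [25.1 -3.4 -0.3] turn(tool z) deg: -0.03 len 25 mm j6 0.60
[425.60394089 299.47684837]
```

View pics/w1.png

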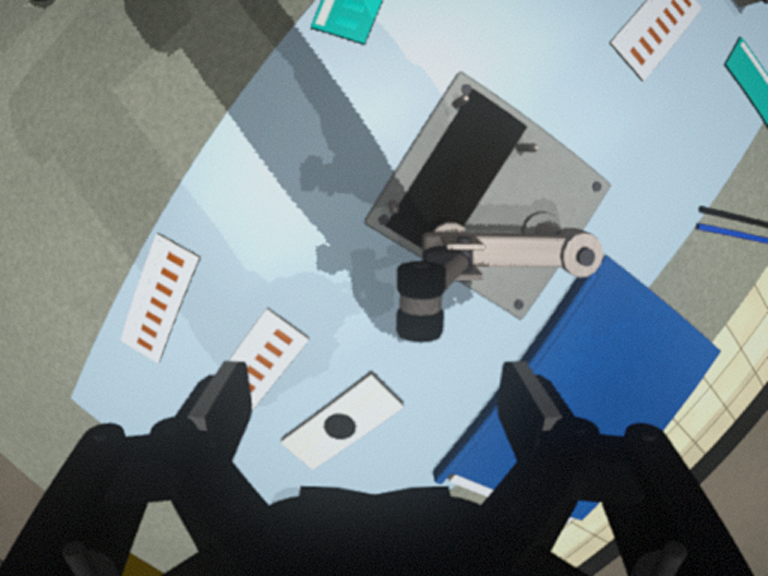

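```bash
python3 -m jog '[[1,[0.023,-0.0035,0],0],[1,[0,0,0.04],0],[1,[0,0,0.04],0],[0,[0,0,0],0],[-0.3,[0,0,0],0],[-0.6,[0,0,0],0],[-1,[0,0,0],0],[-1,[0,0,0],0],[-1,[0,0,0],0],[-1,[0,0,0],0]]' 30
python3 - <<'E'
from h import *
st()
w=cam("wrist","w2.png",1.5)
E
```

```text
time_s: 4.25
ee_pos: [0.5405, -0.0677, 0.3718]
ee_rot: [3.138, -0.002, 0.674]
wrist_force: [-1.8, -0.9, 6.3]
gripper_width: 0.0226
t=4.2 pos [ 0.5405 -0.0677  0.3718] rot [ 3.1382e+00 -1.6000e-03  6.7430e-01] F [-1.8 -0.9  6.3] w 0.0226 j [-0.26  0.34 -0.26  0.97 -0.    0.64]
```

View pics/w2.png

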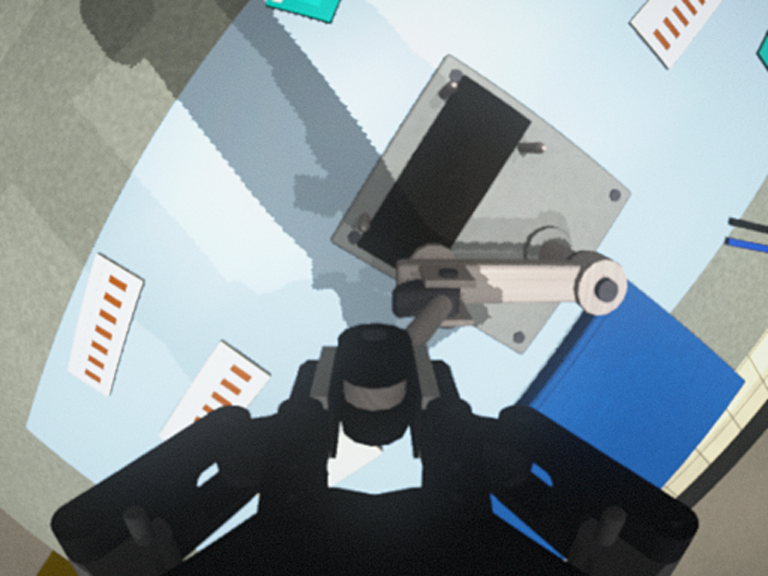

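```bash
python3 -m jog '[[-0.2,[0,0,0],0],[-0.2,[0,0,0.007],0],[-1,[0,0,0],0],[-1,[0,0,0],0],[-1,[0,0,0],0]]' 40
python3 - <<'E'
from h import *
st()
B=np.array([0.65,0.0204]);
for cam_ in (0.61,0.4,0.2,0.0):
    a=cam_-0.1745; r=.1+.095*np.sin(a); print(cam_, r*1e3, (124+95*np.cos(a)))
E
```

```text
time_s: 4.8
ee_pos: [0.5407, -0.0667, 0.3627]
ee_rot: [-3.141, -0.003, 0.675]
wrist_force: [5.3, 2.9, -2.5]
gripper_width: 0.0237
t=4.8 pos [ 0.5407 -0.0667  0.3627] rot [-3.1411 -0.0034  0.675 ] F [ 5.3  2.9 -2.5] w 0.0237 j [-0.26  0.35 -0.27  0.95  0.    0.64]
0.61 140.07705945079752 210.13262625612458
0.4 121.24140447128433 216.59483104411015
0.2 102.42223747009815 218.96911479864627
0.0 83.50650350479152 217.55727963853238
```

```bash
python3 -m jog '[[-1,[0.0095,0,-0.004],0],[-1,[0.0095,0,-0.0025],0],[-1,[0.0095,0,-0.0016],0],[-1,[0.0095,0,-0.0008],0],[-1,[0.0095,0,0.0004],0],[-1,[0.009,0,0.001],0],[-1,[0.002,0,0],0],[-1,[0,0,0],0]]'
python3 - <<'E'
from h import *
st()
cam("wrist","w3.png",1.5)
E
```

```text
time_s: 5.6
ee_pos: [0.584, -0.0315, 0.3687]
ee_rot: [-3.14, 0.01, 0.674]
wrist_force: [-7.4, -8.6, -6.7]
gripper_width: 0.023
t=5.6 pos [ 0.584  -0.0315  0.3687] rot [-3.1403  0.0098  0.6738] F [-7.4 -8.6 -6.7] w 0.0230 j [-0.18  0.42 -0.15  1.01 -0.01  0.72]
```

View pics/w3.png

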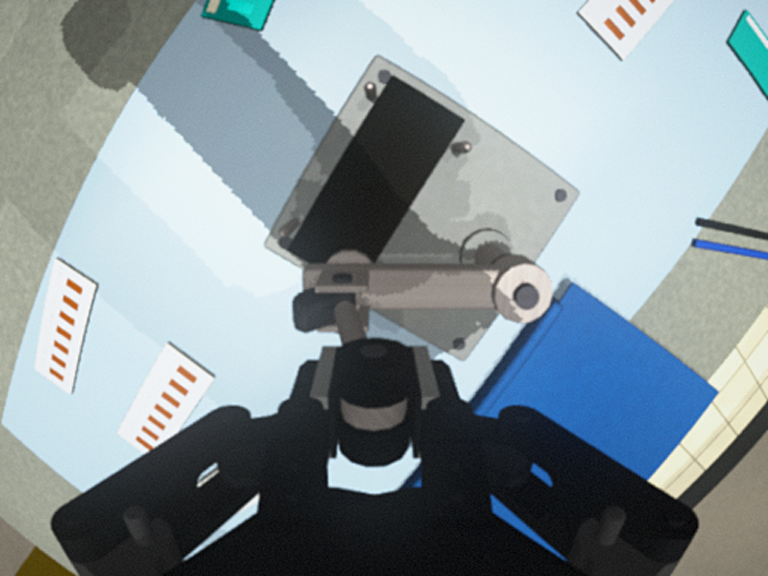

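```bash
python3 -m jog '[[-1,[-0.0015,0,0],0],[-1,[0.0006,0.0102,0],-7],[-1,[0.0006,0.0102,0],-7],[-1,[0.0006,0.0102,0],-7],[-1,[0.0006,0.0102,0],-7],[-1,[0.0006,0.0102,0],-7],[-1,[0.0006,0.0102,0],-7],[-1,[0.0006,0.0102,0],-7],[-1,[0.0002,0.0045,0],-3],[-1,[0,0,0],0]]'
python3 - <<'E'
from h import *
st()
cam("wrist","w4.png",1.5)
E
```

```text
time_s: 6.65
ee_pos: [0.651, -0.0634, 0.3688]
ee_rot: [-3.138, 0.002, 1.584]
wrist_force: [-1.2, -6.0, -9.5]
gripper_width: 0.0231
t=6.7 pos [ 0.651  -0.0634  0.3688] rot [-3.1380e+00  1.9000e-03  1.5837e+00] F [-1.2 -6.  -9.5] w 0.0231 j [-0.21  0.54  0.06  1.09 -0.   -0.22]
```

View pics/w4.png

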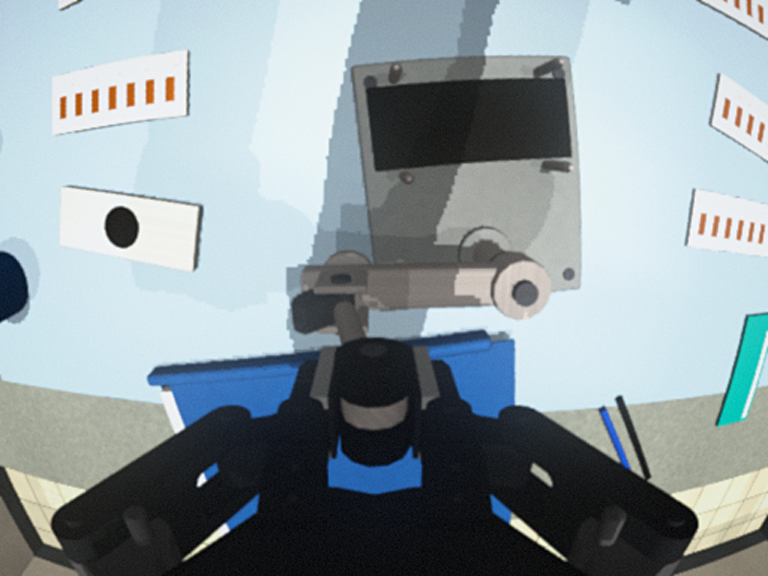

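```bash
python3 -m jog '[[0,[0,0,0],0],[0.5,[0,0,0],0],[0.5,[0,0,-0.04],0],[0.5,[0,0,-0.04],0],[0.5,[0.02,-0.04,-0.02],0],[0.5,[0.02,-0.045,0],0],[0.5,[0.01,-0.045,0],0],[0.5,[0.01,-0.045,0],0],[0.5,[0,0,0],0],[0.5,[0,0,0],0]]'
python3 - <<'E'
from h import *
st()
w=cam("wrist","w5.png",1.5)
np.savez("w5.npz",**w)
E
```

```text
time_s: 7.7
ee_pos: [0.4749, -0.0045, 0.472]
ee_rot: [3.137, 0.0, 1.583]
wrist_force: [0.9, -0.5, 0.1]
gripper_width: 0.0644
t=7.7 pos [ 0.4749 -0.0045  0.472 ] rot [3.1373e+00 1.0000e-04 1.5830e+00] F [ 0.9 -0.5  0.1] w 0.0644 j [-0.17  0.15 -0.26  1.17  0.   -0.18]
```

View pics/w5.png

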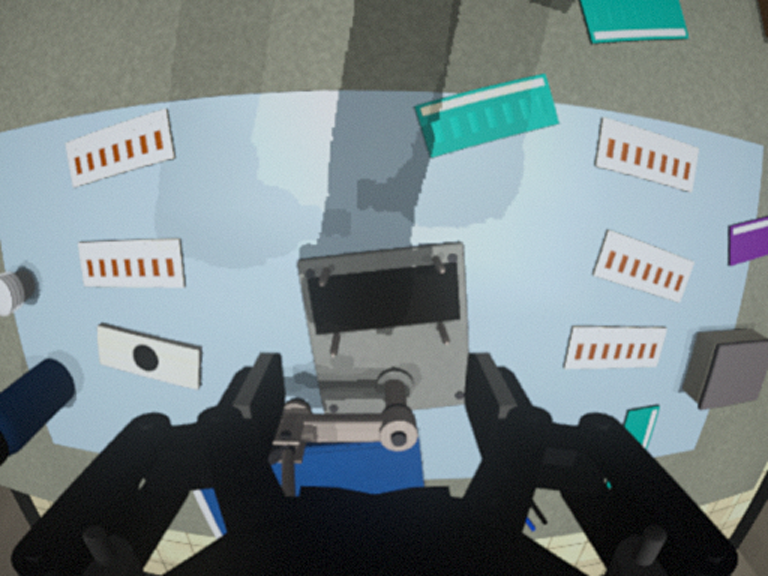

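```bash
cat >> h.py <<'E'
def topdown(c,n,z,x0,x1,y0,y1,res=0.0005):
    xs=np.arange(x0,x1,res); ys=np.arange(y0,y1,res)
    X,Y=np.meshgrid(xs,ys,indexing="ij"); P=np.stack([X,Y,np.full_like(X,z)],-1)@np.array(c["R"]).T+np.array(c["t"])
    if n=="wrist":
        h=np.hypot(P[...,0],P[...,1])+1e-12; th=np.arctan2(h,P[...,2]); q=P[...,:2]/h[...,None]*th[...,None]
    else: q=P[...,:2]/P[...,2:]
    K=c["intrinsics"]; q=(q*K[0,0]+[K[0,2],K[1,2]]).astype(np.float32)
    # image: row = x, col = y
    return cv2.remap(c["frame"][:,:,::-1].copy(),q[...,0],q[...,1],cv2.INTER_LINEAR)
def rects(c,n,z,box,res=0.0005,fn=None):
    im=topdown(c,n,z,*box,res); 
    if fn: cv2.imwrite("pics/"+fn,im)
    f=im.astype(int); b,g,r=f[...,0],f[...,1],f[...,2]
    m=((r>150)&(abs(r-b)<22)|((r-b)>60)|(f.max(-1)<60)).astype(np.uint8)
    m=((r-b>-8)&(r>140)).astype(np.uint8)
    m=cv2.morphologyEx(m,cv2.MORPH_OPEN,np.ones((3,3)))
    out=[]
    cs,_=cv2.findContours(m,cv2.RETR_EXTERNAL,cv2.CHAIN_APPROX_NONE)
    for k in cs:
        (cx,cy),(w,h),a=cv2.minAreaRect(k); w*=res;h*=res
        L,S=max(w,h),min(w,h)
        if 0.12<L<0.165 and 0.04<S<0.07:
            bx=cv2.boxPoints(cv2.minAreaRect(k)); e=[bx[1]-bx[0],bx[2]-bx[1]]; e=max(e,key=np.linalg.norm)
            # px (col=y,row=x)
            vx,vy=e[1],e[0]; yaw=np.arctan2(-vx,vy); yaw=(yaw+np.pi/2)%np.pi-np.pi/2
            out.append((box[0]+cy*res,box[2]+cx*res,yaw,L,S))
    return out
E
python3 - <<'E'
from h import *
w=dict(np.load("w5.npz"))
for r in rects(w,"wrist",0.006,(0.3,0.75,-0.45,0.45),fn="td1.png"): print(np.round(r,4))
im=cv2.imread("pics/td1.png"); print(im.shape); cv2.imwrite("pics/td1s.png",cv2.resize(im,(800,400)))
E
```

```text
[ 0.7254 -0.0122  0.0518  0.1237  0.0441]
[ 0.6288 -0.2779 -0.1789  0.142   0.0537]
(900, 1800, 3)
```

View pics/td1s.png

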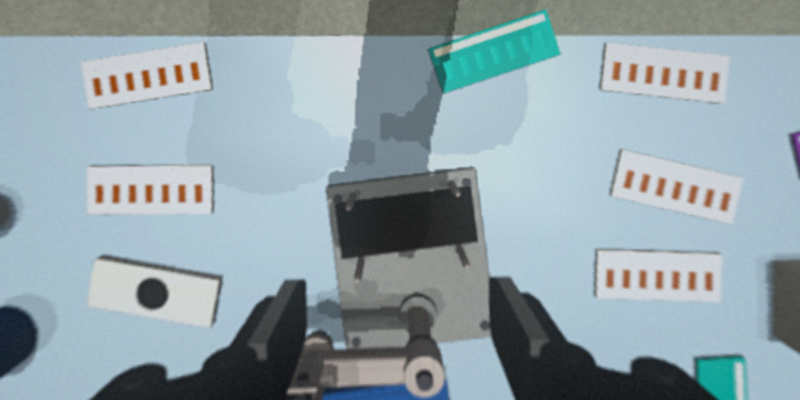

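```bash
python3 - <<'E'
from h import *
im=cv2.imread("pics/td1s.png")
for p in [(85,150),(95,200),(180,92),(188,150),(130,150),(100,260),(270,700),(230,700),(280,110),(60,660)]: print(p,im[p])
E
```

```text
(85, 150) [123 142 174]
(95, 200) [201 188 165]
(180, 92) [217 211 206]
(188, 150) [ 42  89 158]
(130, 150) [209 196 173]
(100, 260) [210 198 176]
(270, 700) [217 211 206]
(230, 700) [209 195 171]
(280, 110) [204 210 206]
(60, 660) [212 205 200]
```

Card: b−r≈11; mat ≈36. Threshold at 23.

```bash
sed -i 's/m=((r-b>-8)&(r>140)).astype(np.uint8)/m=((r-b>-23)\&(r>100)\&(r-g>-40)).astype(np.uint8)/; s/np.ones((3,3)))/np.ones((9,9)))/' h.py
python3 - <<'E'
from h import *
w=dict(np.load("w5.npz"))
for r in rects(w,"wrist",0.006,(0.33,0.75,-0.45,0.45)): print(np.round(r,4))
# bed: black rubber at z=.014
im=topdown(w,"wrist",0.014,0.45,0.66,-0.1,0.12).astype(int)
m=(im.max(-1)<62).astype(np.uint8); m=cv2.morphologyEx(m,cv2.MORPH_OPEN,np.ones((25,25)))
cs,_=cv2.findContours(m,0,2)
for k in cs: 
    r=cv2.minAreaRect(k); print("bed",0.45+r[0][1]*.0005,-.1+r[0][0]*.0005,r[1],r[2])
cv2.imwrite("pics/bed1.png",np.vstack([im.astype(np.uint8)]))
E
```

```text
[ 0.723  -0.0172  0.      0.1355  0.046 ]
[ 0.6293 -0.2779 -0.1731  0.1447  0.0575]
[ 0.6095  0.2901 -0.0292  0.143   0.0567]
[ 0.5132 -0.2811  0.007   0.1432  0.0558]
[ 0.5099  0.3105 -0.2286  0.1437  0.0552]
[ 0.382   0.2975 -0.1094  0.1431  0.0555]
[ 0.3849 -0.2847  0.1584  0.143   0.0557]
bed 0.639 0.10949999999999999 (84.0, 40.0) 90.0
bed 0.5473067779541015 0.006185226440429681 (125.31390380859375, 299.8838806152344) 82.4505844116211
```

View pics/bed1.png

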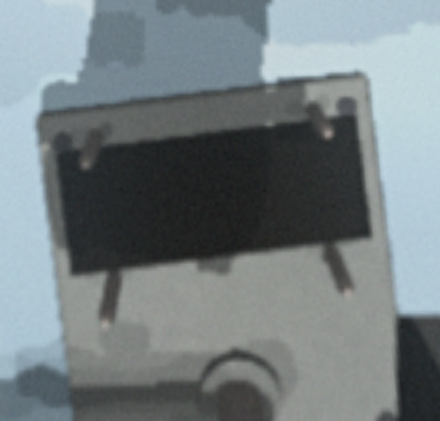

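```bash
python3 - <<'E'
from h import *
to(0.3849,-0.2847,0.30,0.1584)
E
```

```text
t=7.8 shift tool mm: [-278.7  -94.4  171.8] turn(tool z) deg: 81.61 len 341 mm j6 -0.18
```

```bash
python3 -m jog '[[0.65,[-0.035,-0.0118,0.0215],0],[0.65,[-0.035,-0.0118,0.0215],0],[0.65,[-0.035,-0.0118,0.0215],0],[0.65,[-0.035,-0.0118,0.0215],0],[0.65,[-0.035,-0.0118,0.0215],0],[0.65,[-0.035,-0.0118,0.0215],0],[0.65,[-0.035,-0.0118,0.0215],0],[0.65,[-0.0337,-0.0118,0.0215],0]]'
python3 -m jog '[[0.65,[0,0,0],8.16],[0.65,[0,0,0],8.16],[0.65,[0,0,0],8.16],[0.65,[0,0,0],8.16],[0.65,[0,0,0],8.16],[0.65,[0,0,0],8.16],[0.65,[0,0,0],8.16],[0.65,[0,0,0],8.16],[0.65,[0,0,0],8.16],[0.65,[0,0,0],8.16]]'
python3 -m jog '[[0.65,[0,0,0],0]]'
python3 - <<'E'
from h import *
st()
w=cam("wrist","w6.png",1.5); np.savez("w6.npz",**w)
for r in rects(w,"wrist",0.006,(0.33,0.75,-0.45,0.1)): print(np.round(r,4))
E
```

```text
time_s: 8.55
ee_pos: [0.3849, -0.2881, 0.2976]
ee_rot: [3.139, 0.002, 1.582]
wrist_force: [0.9, -0.7, -0.1]
gripper_width: 0.0705
time_s: 9.55
ee_pos: [0.3856, -0.2866, 0.2983]
ee_rot: [3.14, -0.002, 0.152]
wrist_force: [-0.5, -0.2, 0.6]
gripper_width: 0.0705
time_s: 9.65
ee_pos: [0.3854, -0.2864, 0.2982]
ee_rot: [3.14, -0.001, 0.158]
wrist_force: [0.9, -0.1, 0.4]
gripper_width: 0.0704
t=9.7 pos [ 0.3854 -0.2864  0.2982] rot [ 3.1404e+00 -1.3000e-03  1.5810e-01] F [ 0.9 -0.1  0.4] w 0.0704 j [-0.79  0.3  -0.53  0.74  0.    0.62]
[ 0.6321 -0.2758 -0.1772  0.1438  0.0572]
[ 0.5841 -0.0653 -1.1344  0.1377  0.0414]
[ 0.5125 -0.2817  0.      0.1405  0.056 ]
[ 0.3847 -0.2858  0.1651  0.1419  0.0566]
```

View pics/w6.png

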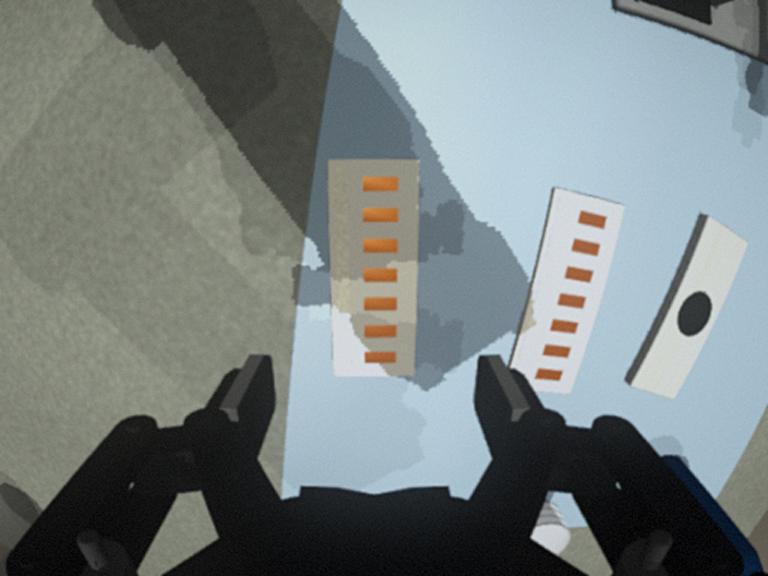

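```bash
python3 -m jog '[[0.65,[-0.0006,-0.0008,0.04],0],[0.65,[0,0,0.04],0],[0.65,[0,0,0.03],0],[0.65,[0,0,0.007],0],[0.65,[0,0,0.003],0],[0.65,[0,0,0],0]]'
python3 -m jog '[[0.65,[0,0,0.003],0],[0.65,[0,0,0],0]]'
python3 -m jog '[[0.65,[0,0,0.002],0],[0.65,[0,0,0],0]]'
python3 -m jog '[[0.65,[0,0,0.002],0],[0.65,[0,0,0],0]]'
```

```text
time_s: 10.3
ee_pos: [0.3839, -0.2849, 0.1788]
ee_rot: [3.141, -0.001, 0.159]
wrist_force: [-0.2, -0.5, 0.4]
gripper_width: 0.0703
time_s: 10.5
ee_pos: [0.3837, -0.2847, 0.1761]
ee_rot: [3.14, -0.001, 0.158]
wrist_force: [-0.4, 0.3, -0.3]
gripper_width: 0.0705
time_s: 10.7
ee_pos: [0.3833, -0.2843, 0.1735]
ee_rot: [3.141, -0.0, 0.158]
wrist_force: [0.8, -0.2, 0.8]
gripper_width: 0.0706
time_s: 10.9
ee_pos: [0.3832, -0.2841, 0.1711]
ee_rot: [-3.141, 0.0, 0.158]
wrist_force: [-0.2, 0.1, -0.5]
gripper_width: 0.0706
```

```bash
python3 -m jog '[[0.5,[0,0,0],0],[0.3,[0,0,0],0],[0.1,[0,0,0],0],[0.1,[0,0,0],0],[0.1,[0,0,0],0]]' 30
python3 - <<'E'
from h import *
st()
w=cam("wrist","w7.png",1.5)
cam("side","s7.png",5,(190,250,310,350))
E
```

```text
time_s: 11.4
ee_pos: [0.3833, -0.2842, 0.1715]
ee_rot: [3.141, -0.0, 0.158]
wrist_force: [-0.6, 1.2, 5.2]
gripper_width: 0.0523
t=11.4 pos [ 0.3833 -0.2842  0.1715] rot [ 3.1415e+00 -3.0000e-04  1.5800e-01] F [-0.6  1.2  5.2] w 0.0523 j [-0.79  0.5  -0.65  0.42  0.    0.62]
```

View pics/w7.png

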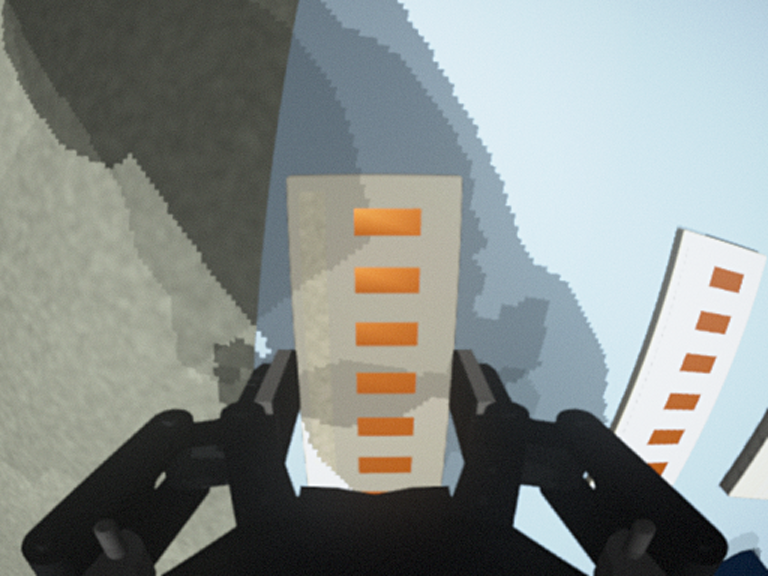

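View pics/s7.png

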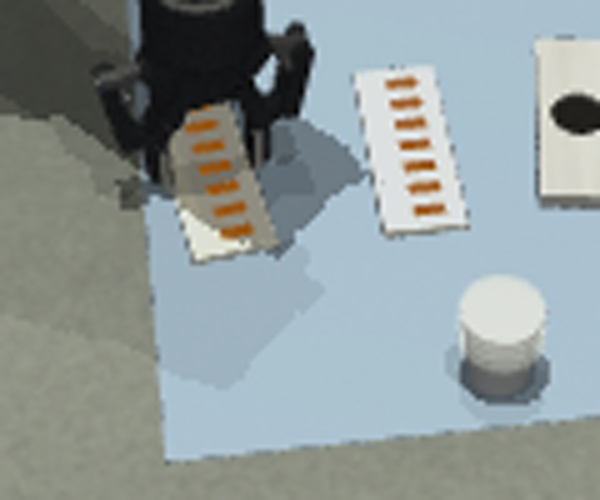

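```bash
python3 -m jog '[[0.4,[0,0,0],0],[0.4,[0,0,0.0025],0],[0.4,[0,0,0],0]]'
python3 -m jog '[[0.1,[0,0,0],0],[0.1,[0,0,0],0],[0.1,[0,0,0],0],[0.1,[0,0,0],0]]' 30
```

```text
time_s: 11.8
ee_pos: [0.3833, -0.2843, 0.1685]
ee_rot: [3.141, -0.0, 0.158]
wrist_force: [1.3, -0.0, -0.3]
gripper_width: 0.0598
time_s: 12.2
ee_pos: [0.3837, -0.2846, 0.1699]
ee_rot: [3.14, -0.001, 0.158]
wrist_force: [-0.5, 0.9, 14.0]
gripper_width: 0.0532
```

```bash
python3 -m jog '[[0.1,[0,0,-0.002],0],[0.1,[0,0,0],0]]' 40
python3 -m jog '[[0.1,[0,0,-0.01],0],[0.1,[0,0,-0.03],0],[0.1,[0,0,-0.04],0],[0.1,[0,0,-0.04],0],[0.1,[0,0,0],0]]'
python3 - <<'E'
from h import *
st()
w=cam("wrist","w8.png",1.5)
cam("side","s8.png",4,(180,190,360,320))
to(0.5473,0.0062,0.30,0.13)
E
```

```text
time_s: 12.4
ee_pos: [0.3832, -0.2842, 0.1707]
ee_rot: [-3.142, 0.0, 0.158]
wrist_force: [-0.4, -1.2, -0.7]
gripper_width: 0.0526
time_s: 12.9
ee_pos: [0.3848, -0.2857, 0.2958]
ee_rot: [3.134, -0.005, 0.158]
wrist_force: [0.3, -0.8, -1.0]
gripper_width: 0.0525
t=12.9 pos [ 0.3848 -0.2857  0.2958] rot [ 3.1344 -0.0051  0.1582] F [ 0.3 -0.8 -1. ] w 0.0525 j [-0.79  0.3  -0.54  0.72  0.    0.62]
t=13.0 shift tool mm: [ 207.5 -261.2   -8.3] turn(tool z) deg: 1.61 len 334 mm j6 0.62
```

View pics/w8.png

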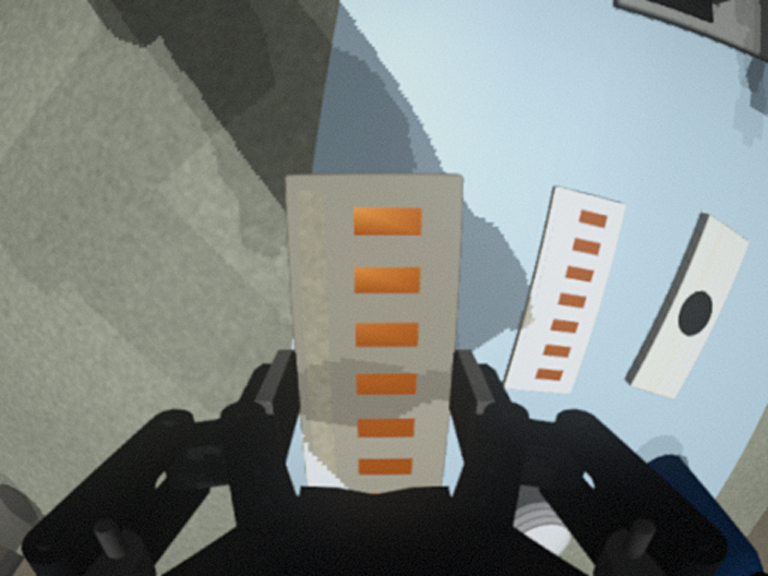

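View pics/s8.png

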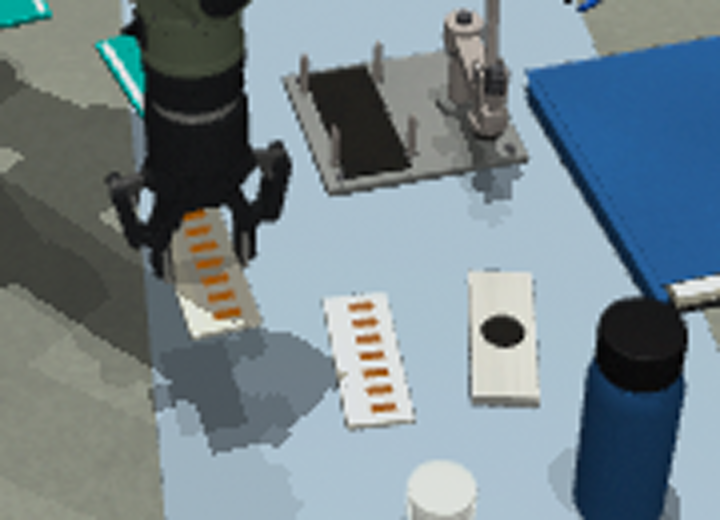

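```bash
python3 - <<'E'
from h import *
ims=[]
for n in("scene","side"):
    w=cam(n)
    im=topdown(w,n,0.014,0.45,0.66,-0.1,0.12).astype(int); ims.append(im)
    m=(im.max(-1)<70).astype(np.uint8); m=cv2.morphologyEx(m,cv2.MORPH_OPEN,np.ones((25,25)))
    cs,_=cv2.findContours(m,0,2)
    for k in cs: 
        r=cv2.minAreaRect(k); print("bed",n,0.45+r[0][1]*.0005,-.1+r[0][0]*.0005,r[1],r[2])
cv2.imwrite("pics/bed2.png",np.hstack(ims).astype(np.uint8)[:, :880])
E
```

```text
bed scene 0.5386886596679688 -0.04715051269531251 (60.75545120239258, 95.35609436035156) 87.39744567871094
bed scene 0.538 0.026249999999999996 (162.0, 219.0) 90.0
bed scene 0.47625 0.013999999999999999 (27.0, 32.0) 90.0
bed side 0.5473557891845703 0.006411407470703123 (127.14977264404297, 308.2991943359375) 83.21102905273438
bed side 0.4625 -0.064 (50.0, 144.0) 90.0
```

View pics/bed2.png

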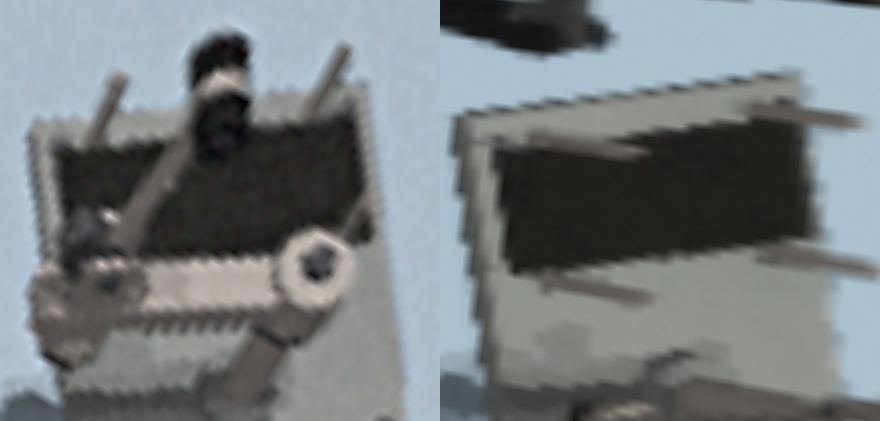

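```bash
python3 -m jog '[[0.1,[0.026,-0.0328,0],0],[0.1,[0.026,-0.0328,0],0],[0.1,[0.026,-0.0328,0],0],[0.1,[0.026,-0.0328,0],0],[0.1,[0.026,-0.0328,0],0],[0.1,[0.026,-0.0328,0.005],0],[0.1,[0.026,-0.0328,0.01],0],[0.1,[0.0257,-0.0329,0.01],1.9],[0.1,[0,0,0],0],[0.1,[0,0,0],0]]'
python3 - <<'E'
from h import *
st()
w=cam("wrist","w9.png",1.5); np.savez("w9.npz",**w)
cam("side","s9.png",5,(220,140,350,260))
to(0.5474,0.0075,0.20,0.125)
E
```

```text
time_s: 14.1
ee_pos: [0.5462, 0.0087, 0.2636]
ee_rot: [-3.141, 0.004, 0.127]
wrist_force: [-1.3, -1.0, -0.7]
gripper_width: 0.0524
t=14.1 pos [0.5462 0.0087 0.2636] rot [-3.141   0.0042  0.1272] F [-1.3 -1.  -0.7] w 0.0524 j [-0.12  0.46 -0.39  0.73 -0.    1.32]
t=14.2 shift tool mm: [ 1.2 -0.2 64.7] turn(tool z) deg: -0.04 len 65 mm j6 1.32
```

View pics/w9.png

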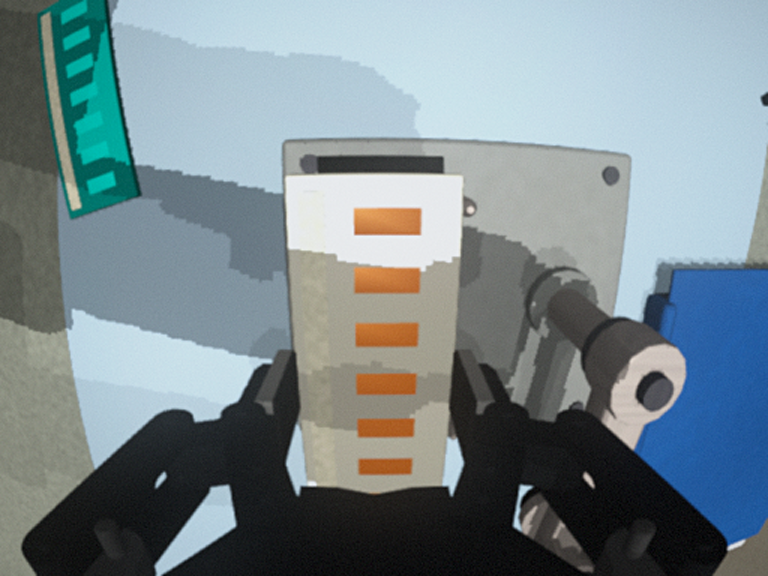

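View pics/s9.png

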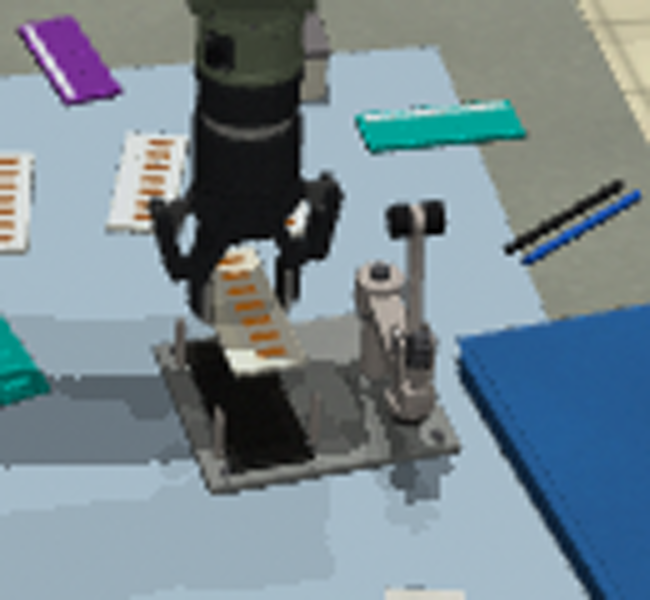

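```bash
python3 - <<'E'
from h import *
w=dict(np.load("w9.npz"))
a=bp(w,"wrist",(317/1.5,157/1.5),.014);b=bp(w,"wrist",(443/1.5,157/1.5),.014)
print(a,b,(a+b)/2,np.linalg.norm(a-b)); 
yaw=0.125; print("expected", np.array([0.5475,0.0065])+0.076*np.array([-np.sin(yaw),np.cos(yaw)]))
# card far edge in hand
zc=w and (0.2636-0.1705+0.006)
a=bp(w,"wrist",(286/1.5,176/1.5),zc);b=bp(w,"wrist",(463/1.5,176/1.5),zc); m=(a+b)/2
print(a,b,np.linalg.norm(a-b),"card centre",m[:2]-0.07*np.array([-np.sin(.127),np.cos(.127)]))
E
```

```text
[0.50760971 0.07733102 0.014     ] [0.56869876 0.08536501 0.014     ] [0.53815423 0.08134802 0.014     ] 0.061615070030291826
expected [0.53802472 0.08190702]
[0.50968612 0.07286923 0.0991    ] [0.56287804 0.07974249 0.0991    ] 0.05363414896447331 card centre [0.54514821 0.00686962]
```

```bash
python3 -m jog '[[0.1,[0.0022,0.0006,0.02],0],[0.1,[0,0,0.02],0],[0.1,[0,0,0.015],0],[0.1,[0,0,0.01],0],[0.1,[0,0,0.006],0],[0.1,[0,0,0.003],0],[0.1,[0,0,0],0]]'
```

```text
time_s: 14.9
ee_pos: [0.5493, 0.0071, 0.1918]
ee_rot: [3.142, -0.0, 0.124]
wrist_force: [-0.0, 0.2, -0.6]
gripper_width: 0.0526
```

```bash
python3 -m jog '[[0.1,[-0.0008,0,0.003],0],[0.1,[0,0,0.002],0],[0.1,[0,0,0],0]]'
python3 -m jog '[[0.1,[0,0,0.001],0],[0.1,[0,0,0],0]]'
```

```text
time_s: 15.2
ee_pos: [0.5485, 0.0073, 0.1867]
ee_rot: [3.142, -0.0, 0.125]
wrist_force: [-0.2, 0.4, -0.2]
gripper_width: 0.0528
time_s: 15.4
ee_pos: [0.5485, 0.0074, 0.1857]
ee_rot: [3.142, -0.0, 0.125]
wrist_force: [-0.0, -0.2, -0.8]
gripper_width: 0.0528
```

Release gently, rise, and look.

```bash
python3 -m jog '[[0.25,[0,0,0],0],[0.4,[0,0,0],0],[0.45,[0,0,0],0],[0.45,[0,0,-0.03],0],[0.45,[0,0,-0.04],0],[0.45,[0,0,-0.04],0],[0.45,[0,0,-0.04],0],[0.6,[0,-0.02,-0.04],0],[0.6,[0,-0.03,-0.02],0],[0.6,[0,0,0],0]]'
python3 - <<'E'
from h import *
st()
w=cam("wrist","w10.png",1.5); np.savez("w10.npz",**w)
for r in rects(w,"wrist",0.020,(0.45,0.62,-0.1,0.15)): print(np.round(r,4))
E
```

```text
time_s: 16.4
ee_pos: [0.5428, 0.0591, 0.3995]
ee_rot: [-3.141, -0.007, 0.128]
wrist_force: [0.1, -0.3, 0.1]
gripper_width: 0.0685
t=16.4 pos [0.5428 0.0591 0.3995] rot [-3.1415 -0.0066  0.1281] F [ 0.1 -0.3  0.1] w 0.0685 j [-0.03  0.32 -0.22  1.03  0.    1.42]
```

View pics/w10.png

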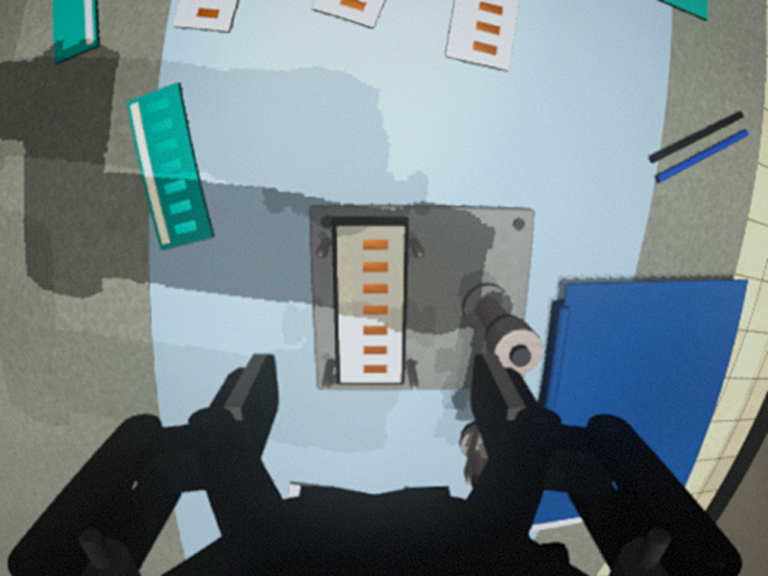

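```bash
cat >> h.py <<'E'
def onbed(c,n,z,box=(0.44,0.65,-0.09,0.11),thr=100):
    im=topdown(c,n,z,*box).astype(int)
    m=((im.max(-1)>thr)).astype(np.uint8)
    yaw=0.125; P=np.array([0.5475,0.0065]); 
    H,W=m.shape; xs=box[0]+np.arange(H)*.0005; ys=box[2]+np.arange(W)*.0005
    X,Y=np.meshgrid(xs,ys,indexing="ij"); u=(X-P[0])*np.cos(yaw)+(Y-P[1])*np.sin(yaw); v=-(X-P[0])*np.sin(yaw)+(Y-P[1])*np.cos(yaw)
    m[(abs(u)>0.0305)|(abs(v)>0.0755)]=0
    m=cv2.morphologyEx(m,cv2.MORPH_CLOSE,np.ones((21,21)));m=cv2.morphologyEx(m,cv2.MORPH_OPEN,np.ones((25,25)))
    cs,_=cv2.findContours(m,0,2); k=max(cs,key=cv2.contourArea); r=cv2.minAreaRect(k)
    x=box[0]+r[0][1]*.0005-P[0]; y=box[2]+r[0][0]*.0005-P[1]
    print("in bed frame mm: %.1f %.1f"%((x*np.cos(yaw)+y*np.sin(yaw))*1e3,(-x*np.sin(yaw)+y*np.cos(yaw))*1e3),"size mm",np.round(np.array(r[1])/2,1),"ang",round(r[2],1),"(expect 82.8)")
    return im
E
python3 - <<'E'
from h import *
w=dict(np.load("w10.npz"))
im=onbed(w,"wrist",0.020); cv2.imwrite("pics/b3.png",im.astype(np.uint8))
E
```

```text
in bed frame mm: -0.8 -2.7 size mm [ 59.4 145.6] ang 82.9 (expect 82.8)
```

View pics/b3.png

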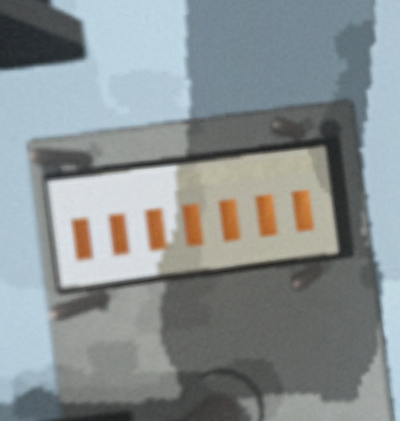

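```bash
python3 - <<'E'
from h import *
to(0.6095,0.2901,0.30,-0.029)
E
```

```text
t=16.4 shift tool mm: [  95.9 -221.7   97.4] turn(tool z) deg: 8.96 len 260 mm j6 1.41
```

```bash
python3 -m jog '[[0.65,[0.016,-0.037,0.015],0],[0.65,[0.016,-0.037,0.016],0],[0.65,[0.016,-0.037,0.016],0],[0.65,[0.016,-0.037,0.016],0],[0.65,[0.016,-0.037,0.016],0],[0.65,[0.016,-0.0367,0.016],4.5],[0.65,[0,0,0],4.5],[0.65,[0,0,0],0],[0.65,[0,0,0],0]]'
python3 - <<'E'
from h import *
st()
w=cam("wrist","w11.png",1.5); np.savez("w11.npz",**w)
for r in rects(w,"wrist",0.006,(0.33,0.75,0.1,0.45)): print(np.round(r,4)); to(r[0],r[1],0.173,r[2])
E
```

```text
time_s: 17.35
ee_pos: [0.6098, 0.2879, 0.2995]
ee_rot: [3.14, 0.002, -0.031]
wrist_force: [0.0, -0.4, 0.1]
gripper_width: 0.0703
t=17.4 pos [0.6098 0.2879 0.2995] rot [ 3.1404e+00  1.8000e-03 -3.1500e-02] F [ 0.  -0.4  0.1] w 0.0703 j [ 0.33  0.63  0.03  0.97 -0.    1.93]
[ 0.6106  0.2909 -0.0278  0.1413  0.0562]
t=17.4 shift tool mm: [  0.5  -3.3 127.2] turn(tool z) deg: -0.26 len 127 mm j6 1.93
[ 0.5106  0.311  -0.2352  0.1425  0.0563]
t=17.4 shift tool mm: [-100.1  -20.1  127.2] turn(tool z) deg: 11.63 len 163 mm j6 1.93
[ 0.382   0.2984 -0.1166  0.1422  0.0563]
t=17.4 shift tool mm: [-228.3   -3.3  127.2] turn(tool z) deg: 4.83 len 261 mm j6 1.93
```

View pics/w11.png

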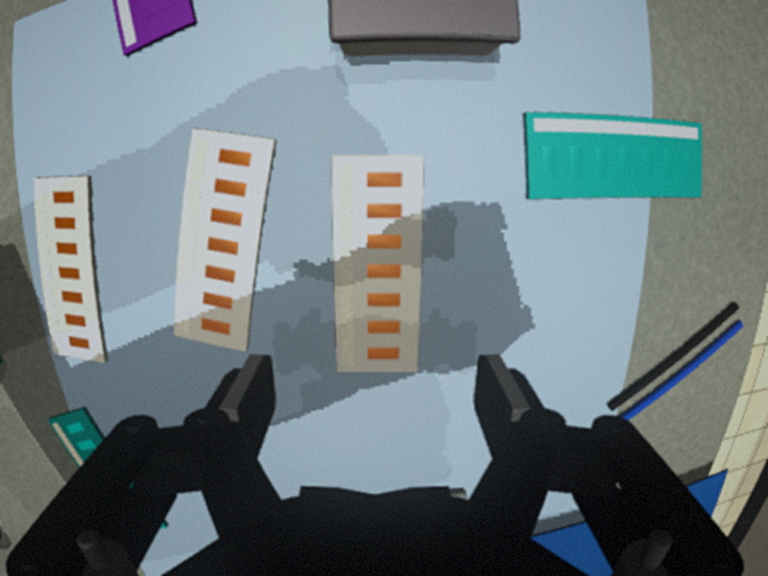

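```bash
python3 -m jog '[[0.65,[0.0005,-0.003,0.04],0],[0.65,[0,0,0.04],0],[0.65,[0,0,0.03],0],[0.45,[0,0,0.012],0],[0.45,[0,0,0.006],0],[0.45,[0,0,0],0],[0.45,[0,0,0],0]]'
```

```text
time_s: 18.1
ee_pos: [0.6115, 0.2919, 0.1746]
ee_rot: [-3.141, -0.003, -0.032]
wrist_force: [0.9, -0.2, 0.0]
gripper_width: 0.062
```

```bash
python3 -m jog '[[0.4,[0,0,0.003],0],[0.4,[0,0,0.0005],0],[0.1,[0,0,0],0],[0.1,[0,0,0],0],[0.1,[0,0,0],0],[0.1,[0,0,0],0]]' 40
python3 -m jog '[[0.1,[0,0,-0.01],0],[0.1,[0,0,-0.03],0],[0.1,[0,0,-0.04],0],[0.1,[0,0,-0.03],0],[0.1,[0,0,0],0]]'
python3 - <<'E'
from h import *
st()
w=cam("wrist","w12.png",1.5)
P=np.array([0.5475,0.0065])+np.array([-np.sin(.125),np.cos(.125)])*0.002
to(P[0],P[1],0.27,0.125)
E
```

```text
time_s: 18.7
ee_pos: [0.6109, 0.292, 0.1702]
ee_rot: [-3.141, -0.001, -0.032]
wrist_force: [0.2, -0.1, 6.0]
gripper_width: 0.0526
time_s: 19.2
ee_pos: [0.6123, 0.2925, 0.285]
ee_rot: [-3.138, -0.008, -0.032]
wrist_force: [0.8, 0.7, -0.2]
gripper_width: 0.0523
t=19.2 pos [0.6123 0.2925 0.285 ] rot [-3.1384 -0.0082 -0.0321] F [ 0.8  0.7 -0.2] w 0.0523 j [0.34 0.65 0.01 0.93 0.   1.94]
t=19.2 shift tool mm: [-55.1 285.6  12.3] turn(tool z) deg: -9.00 len 291 mm j6 1.94
```

View pics/w12.png

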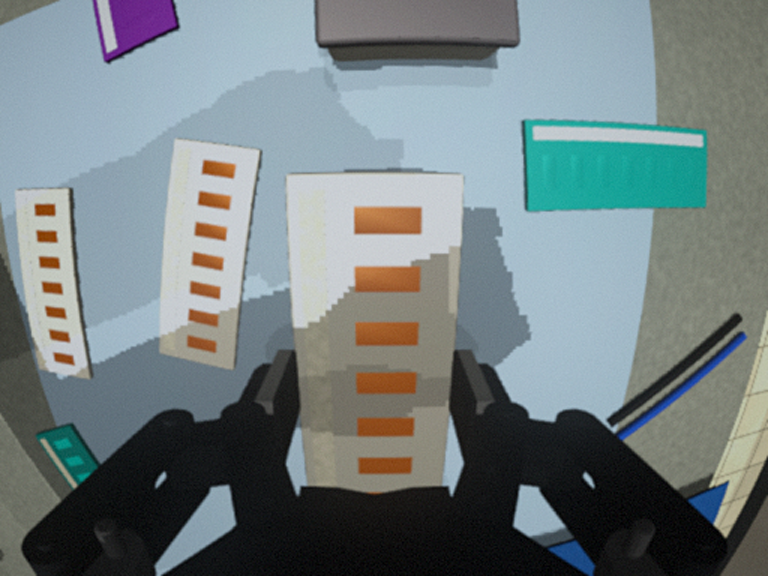

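```bash
python3 -m jog '[[0.1,[-0.008,0.0357,0],0],[0.1,[-0.008,0.0357,0],0],[0.1,[-0.008,0.0357,0],0],[0.1,[-0.008,0.0357,0],0],[0.1,[-0.008,0.0357,0],0],[0.1,[-0.008,0.0357,0],0],[0.1,[-0.0036,0.0357,0.005],0],[0.1,[-0.0035,0.0357,0.005],-4.5],[0.1,[0,0,0],-4.5],[0.1,[0,0,0],0]]'
python3 - <<'E'
from h import *
st()
w=cam("wrist","w13.png",1.5)
P=np.array([0.5475,0.0065])+np.array([-np.sin(.125),np.cos(.125)])*0.002
to(P[0],P[1],0.1925,0.125)
E
```

```text
time_s: 20.25
ee_pos: [0.5453, 0.0071, 0.2678]
ee_rot: [-3.141, 0.003, 0.122]
wrist_force: [-0.3, 0.6, -0.7]
gripper_width: 0.0526
t=20.2 pos [0.5453 0.0071 0.2678] rot [-3.1407e+00  2.9000e-03  1.2240e-01] F [-0.3  0.6 -0.7] w 0.0526 j [-0.12  0.45 -0.39  0.73  0.    1.33]
t=20.3 shift tool mm: [ 1.7 -0.4 75.6] turn(tool z) deg: -0.15 len 76 mm j6 1.33
```

View pics/w13.png

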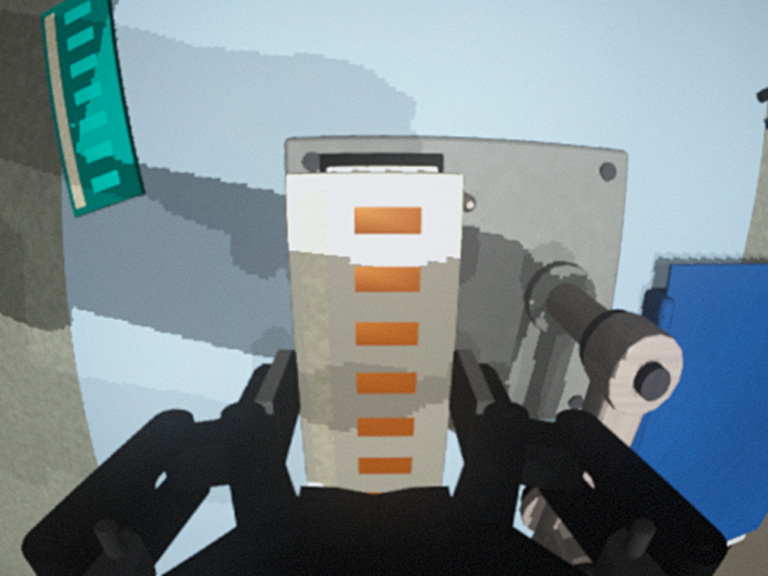

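```bash
python3 -m jog '[[0.1,[0.0008,-0.0005,0.02],0],[0.1,[0,0,0.02],0],[0.1,[0,0,0.012],0],[0.1,[0,0,0.008],0],[0.1,[0,0,0.005],0],[0.1,[0,0,0.004],0],[0.1,[0,0,0],0]]'
python3 -m jog '[[0.1,[0,0,0.003],0],[0.1,[0,0,0.001],0],[0.1,[0,0,0],0]]'
```

```text
time_s: 21.0
ee_pos: [0.547, 0.0088, 0.2001]
ee_rot: [-3.142, 0.0, 0.125]
wrist_force: [0.6, -0.6, -0.4]
gripper_width: 0.0523
time_s: 21.3
ee_pos: [0.547, 0.0087, 0.1963]
ee_rot: [3.142, -0.0, 0.125]
wrist_force: [1.2, -0.2, -1.2]
gripper_width: 0.0525
```

```bash
python3 -m jog '[[0.1,[0.0005,0,0.003],0],[0.1,[0,0,0.0015],0],[0.1,[0,0,0],0]]'
```

```text
time_s: 21.6
ee_pos: [0.5474, 0.0088, 0.1914]
ee_rot: [-3.141, 0.0, 0.125]
wrist_force: [0.7, -0.1, -0.2]
gripper_width: 0.0526
```

```bash
python3 -m jog '[[0.25,[0,0,0],0],[0.4,[0,0,0],0],[0.45,[0,0,0],0],[0.45,[0,0,-0.03],0],[0.45,[0,0,-0.04],0],[0.45,[0,0,-0.04],0],[0.45,[0,0,-0.04],0],[0.6,[0,-0.02,-0.04],0],[0.6,[0,-0.03,-0.02],0],[0.6,[0,0,0],0]]'
python3 - <<'E'
from h import *
st()
w=cam("wrist","w14.png",1.5); np.savez("w14.npz",**w)
im=onbed(w,"wrist",0.026,thr=110)
to(0.5106,0.311,0.30,-0.23)
for r in rects(w,"wrist",0.006,(0.33,0.75,0.1,0.45)): print(np.round(r,4))
E
```

```text
time_s: 22.6
ee_pos: [0.5417, 0.0606, 0.4056]
ee_rot: [-3.142, -0.007, 0.128]
wrist_force: [0.8, 0.4, 0.1]
gripper_width: 0.0681
t=22.6 pos [0.5417 0.0606 0.4056] rot [-3.1415 -0.0068  0.1281] F [0.8 0.4 0.1] w 0.0681 j [-0.02  0.31 -0.21  1.04  0.    1.42]
in bed frame mm: -0.5 -2.0 size mm [ 60. 147.] ang 82.9 (expect 82.8)
t=22.6 shift tool mm: [   1.3 -253.4  103.5] turn(tool z) deg: 20.47 len 274 mm j6 1.42
```

View pics/w14.png

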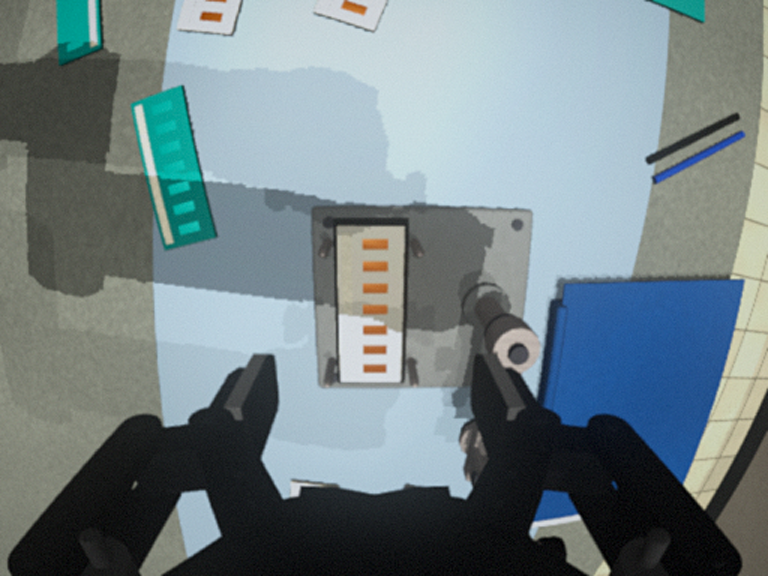

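```bash
python3 - <<'E'
from h import *
w=dict(np.load("w14.npz"))
im=w["frame"][130:270,195:295,::-1]; cv2.imwrite("pics/z14.png",cv2.resize(im,None,fx=4,fy=4,interpolation=cv2.INTER_CUBIC))
E
python3 -m jog '[[0.65,[0,-0.042,0.017],3.4],[0.65,[0.0025,-0.042,0.017],3.4],[0.65,[0.005,-0.042,0.017],3.4],[0.65,[0.0075,-0.042,0.017],3.4],[0.65,[0.01,-0.042,0.017],3.4],[0.65,[0.012,-0.042,0.017],3.4],[0.65,[0,0,0],0],[0.65,[0,0,0],0]]'
python3 - <<'E'
from h import *
st()
w=cam("wrist","w15.png",1.5)
for r in rects(w,"wrist",0.006,(0.33,0.75,0.1,0.45)): print(np.round(r,4)); to(r[0],r[1],0.175,r[2])
E
```

```text
time_s: 23.45
ee_pos: [0.5834, 0.3054, 0.2968]
ee_rot: [3.138, 0.003, -0.23]
wrist_force: [-0.7, -1.3, 0.8]
gripper_width: 0.0706
t=23.4 pos [0.5834 0.3054 0.2968] rot [ 3.1384  0.0034 -0.23  ] F [-0.7 -1.3  0.8] w 0.0706 j [ 0.37  0.61 -0.03  0.94 -0.    2.17]
[ 0.5107  0.3113 -0.2358  0.1425  0.0564]
t=23.5 shift tool mm: [-72.4  10.3 123.1] turn(tool z) deg: 0.26 len 143 mm j6 2.17
[ 0.382   0.2986 -0.1077  0.142   0.0558]
t=23.5 shift tool mm: [-194.7   52.2  123.1] turn(tool z) deg: -7.08 len 236 mm j6 2.17
```

View pics/z14.png

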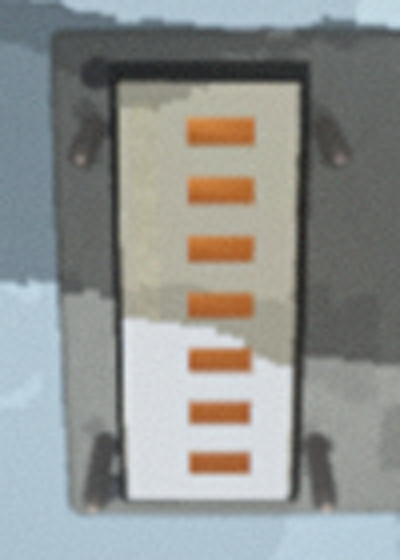

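View pics/w15.png

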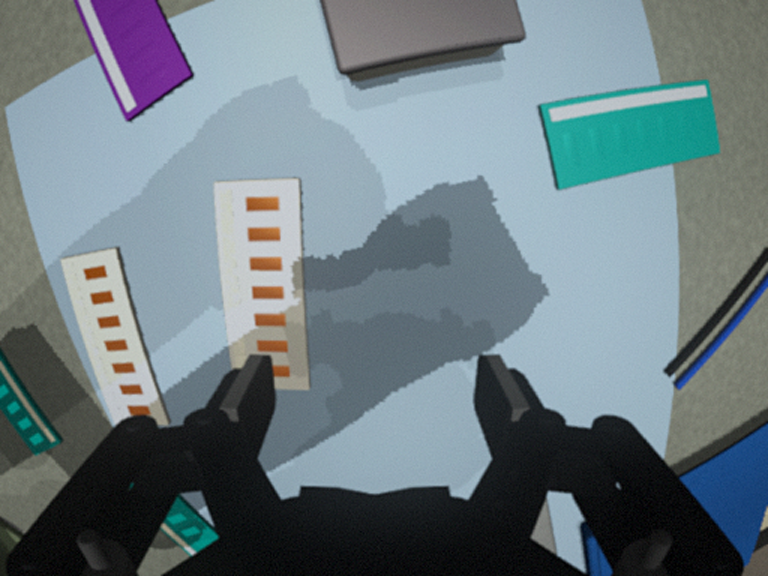

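```bash
python3 -m jog '[[0.65,[-0.036,0.005,0.02],0],[0.65,[-0.036,0.005,0.04],0],[0.65,[0,0,0.04],0],[0.45,[0,0,0.015],0],[0.45,[0,0,0.004],0],[0.4,[0,0,0],0],[0.4,[0,0,0],0]]'
python3 - <<'E'
from h import *
to(0.5107,0.3113,0.1703,-0.235)
E
```

```text
time_s: 24.2
ee_pos: [0.5153, 0.3118, 0.1854]
ee_rot: [-3.14, -0.002, -0.232]
wrist_force: [0.9, -0.1, -0.2]
gripper_width: 0.0597
t=24.2 shift tool mm: [-4.3  1.5 15.1] turn(tool z) deg: 0.15 len 16 mm j6 2.22
```

```bash
python3 -m jog '[[0.55,[-0.004,0.0005,0],0],[0.55,[0,0,0.008],0],[0.5,[0,0,0.005],0],[0.45,[0,0,0.0015],0],[0.45,[0,0,0],0]]' 40
python3 -m jog '[[0.1,[0,0,0],0],[0.1,[0,0,0],0],[0.1,[0,0,0],0],[0.1,[0,0,0],0],[0.1,[0,0,0],0]]'
```

```text
time_s: 24.7
ee_pos: [0.51, 0.3125, 0.1686]
ee_rot: [3.141, 0.001, -0.231]
wrist_force: [-0.3, -0.4, 0.1]
gripper_width: 0.0617
time_s: 25.2
ee_pos: [0.5108, 0.3128, 0.1701]
ee_rot: [-3.141, -0.001, -0.231]
wrist_force: [-0.1, -0.3, 4.8]
gripper_width: 0.0526
```

```bash
python3 -m jog '[[0.1,[0,0,-0.01],0],[0.1,[0,0,-0.03],0],[0.1,[0,0,-0.04],0],[0.1,[0,0,-0.03],0],[0.1,[0,0,0],0]]'
python3 - <<'E'
from h import *
st()
w=cam("wrist","w16.png",1.5)
P=np.array([0.5475,0.0065])+np.array([-np.sin(.125),np.cos(.125)])*0.002
to(P[0],P[1],0.27,0.125)
E
```

```text
time_s: 25.7
ee_pos: [0.512, 0.3135, 0.2845]
ee_rot: [-3.136, -0.007, -0.231]
wrist_force: [0.8, 0.1, -0.4]
gripper_width: 0.0523
t=25.7 pos [0.512  0.3135 0.2845] rot [-3.1363 -0.0067 -0.2311] F [ 0.8  0.1 -0.4] w 0.0523 j [ 0.43  0.51 -0.23  0.82  0.    2.23]
t=25.8 shift tool mm: [104.9 288.2  12. ] turn(tool z) deg: -20.41 len 307 mm j6 2.23
```

View pics/w16.png

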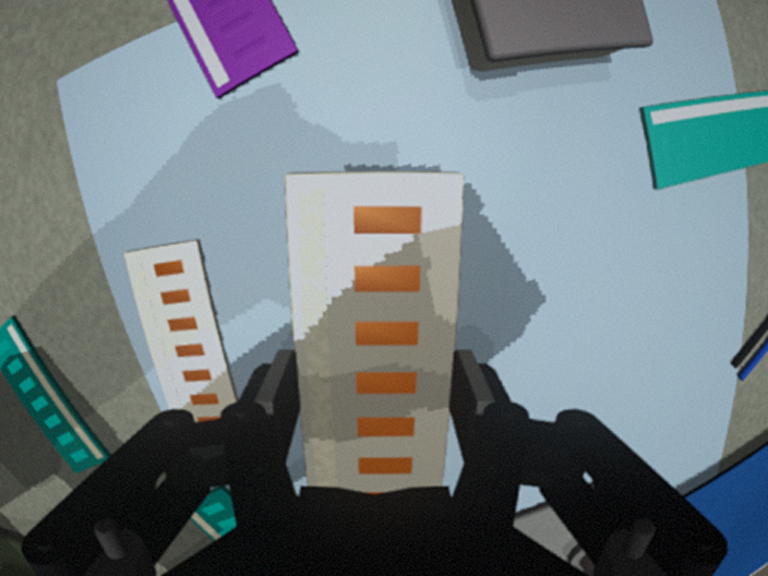

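```bash
python3 -m jog '[[0.1,[0.013,0.036,0],0],[0.1,[0.013,0.036,0],0],[0.1,[0.013,0.036,0],0],[0.1,[0.013,0.036,0],0],[0.1,[0.013,0.036,0],0],[0.1,[0.013,0.036,0],0],[0.1,[0.013,0.036,0.005],0],[0.1,[0.0135,0.036,0.005],-6.8],[0.1,[0,0,0],-6.8],[0.1,[0,0,0],-6.8]]'
python3 -m jog '[[0.1,[0,0,0],0],[0.1,[0,0,0],0]]'
python3 - <<'E'
from h import *
st()
P=np.array([0.5475,0.0065])+np.array([-np.sin(.125),np.cos(.125)])*0.002
to(P[0],P[1],0.1975,0.125)
E
```

```text
time_s: 26.75
ee_pos: [0.5452, 0.0068, 0.2676]
ee_rot: [-3.141, 0.003, 0.127]
wrist_force: [-0.2, -0.2, 0.2]
gripper_width: 0.0526
time_s: 26.95
ee_pos: [0.5455, 0.0084, 0.2684]
ee_rot: [-3.141, 0.002, 0.122]
wrist_force: [0.6, 0.0, -0.1]
gripper_width: 0.0528
t=26.9 pos [0.5455 0.0084 0.2684] rot [-3.1412e+00  1.7000e-03  1.2250e-01] F [ 0.6  0.  -0.1] w 0.0528 j [-0.12  0.45 -0.39  0.73  0.    1.33]
t=26.9 shift tool mm: [ 1.8  0.2 70.9] turn(tool z) deg: -0.15 len 71 mm j6 1.33
```

```bash
python3 -m jog '[[0.1,[0.001,0.0002,0.02],0],[0.1,[0,0,0.02],0],[0.1,[0,0,0.012],0],[0.1,[0,0,0.008],0],[0.1,[0,0,0.004],0],[0.1,[0,0,0.002],0],[0.1,[0,0,0],0],[0.1,[0,0,0],0]]'
```

```text
time_s: 27.75
ee_pos: [0.5473, 0.0082, 0.2038]
ee_rot: [3.141, -0.001, 0.125]
wrist_force: [0.3, -0.3, -0.2]
gripper_width: 0.0524
```

```bash
python3 -m jog '[[0.1,[0.0003,0,0.004],0],[0.1,[0,0,0.002],0],[0.1,[0,0,0.0005],0],[0.1,[0,0,0],0]]'
python3 -m jog '[[0.25,[0,0,0],0],[0.4,[0,0,0],0],[0.45,[0,0,0],0],[0.45,[0,0,-0.03],0],[0.45,[0,0,-0.04],0],[0.45,[0,0,-0.04],0],[0.45,[0,0,-0.04],0],[0.6,[0,-0.02,-0.04],0],[0.6,[0,-0.03,0],0],[0.6,[0,0,0],0]]'
python3 - <<'E'
from h import *
st()
w=cam("wrist","w17.png",1.5)
im=w["frame"][120:270,195:295,::-1]; cv2.imwrite("pics/z17.png",cv2.resize(im,None,fx=4,fy=4,interpolation=cv2.INTER_CUBIC))
to(0.382,0.2986,0.28,-0.11)
E
```

```text
time_s: 28.15
ee_pos: [0.5472, 0.0083, 0.1965]
ee_rot: [-3.141, 0.0, 0.125]
wrist_force: [0.1, -1.7, -0.8]
gripper_width: 0.0526
time_s: 29.15
ee_pos: [0.5409, 0.0601, 0.3885]
ee_rot: [-3.141, -0.003, 0.128]
wrist_force: [-0.2, -0.2, -1.5]
gripper_width: 0.0681
t=29.1 pos [0.5409 0.0601 0.3885] rot [-3.1409 -0.0033  0.1281] F [-0.2 -0.2 -1.5] w 0.0681 j [-0.03  0.33 -0.24  1.01  0.    1.42]
t=29.2 shift tool mm: [-127.1 -257.8  107.4] turn(tool z) deg: 13.59 len 307 mm j6 1.42
```

View pics/w17.png

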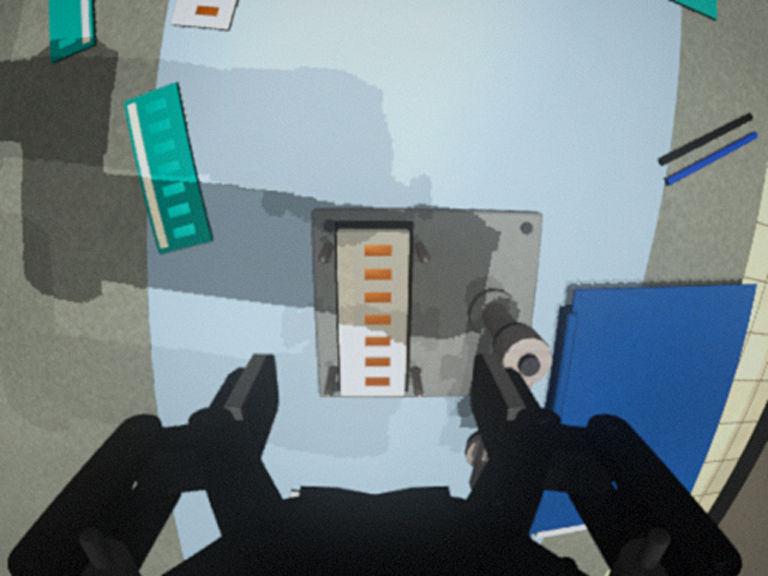

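View pics/z17.png

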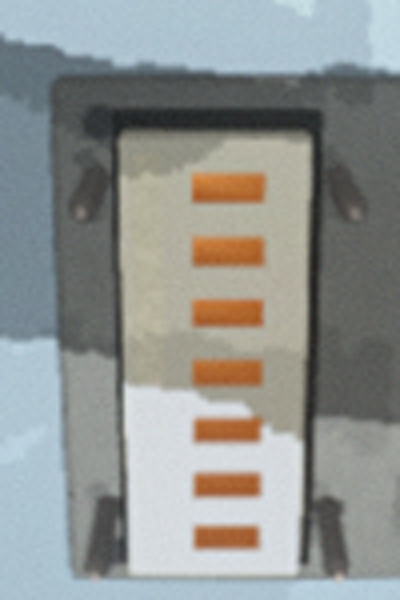

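```bash
python3 -m jog '[[0.65,[-0.016,-0.0323,0.01],0],[0.65,[-0.016,-0.0323,0.01],0],[0.65,[-0.016,-0.0323,0.01],0],[0.65,[-0.016,-0.0323,0.01],0],[0.65,[-0.016,-0.0323,0.015],0],[0.65,[-0.016,-0.0323,0.015],0],[0.65,[-0.016,-0.0323,0.015],0],[0.65,[-0.016,-0.0323,0.015],4.6],[0.65,[0,0,0],4.5],[0.65,[0,0,0],4.5]]'
python3 -m jog '[[0.65,[0,0,0],0]]'
python3 - <<'E'
from h import *
st()
w=cam("wrist","w18.png",1.5)
for r in rects(w,"wrist",0.006,(0.33,0.75,0.1,0.45)): print(np.round(r,4)); to(r[0],r[1],0.17,r[2])
E
```

```text
time_s: 30.2
ee_pos: [0.3809, 0.2984, 0.2853]
ee_rot: [3.139, 0.002, -0.114]
wrist_force: [0.9, -0.4, 0.2]
gripper_width: 0.0704
time_s: 30.3
ee_pos: [0.3817, 0.298, 0.2858]
ee_rot: [3.14, 0.001, -0.112]
wrist_force: [-0.2, -0.0, 0.7]
gripper_width: 0.0702
t=30.3 pos [0.3817 0.298  0.2858] rot [ 3.1402e+00  1.2000e-03 -1.1230e-01] F [-0.2 -0.   0.7] w 0.0702 j [ 0.51  0.33 -0.53  0.72 -0.    2.19]
[ 0.3826  0.2981 -0.1149  0.1422  0.0593]
t=30.4 shift tool mm: [  0.7  -0.3 116.1] turn(tool z) deg: 0.20 len 116 mm j6 2.19
```

View pics/w18.png

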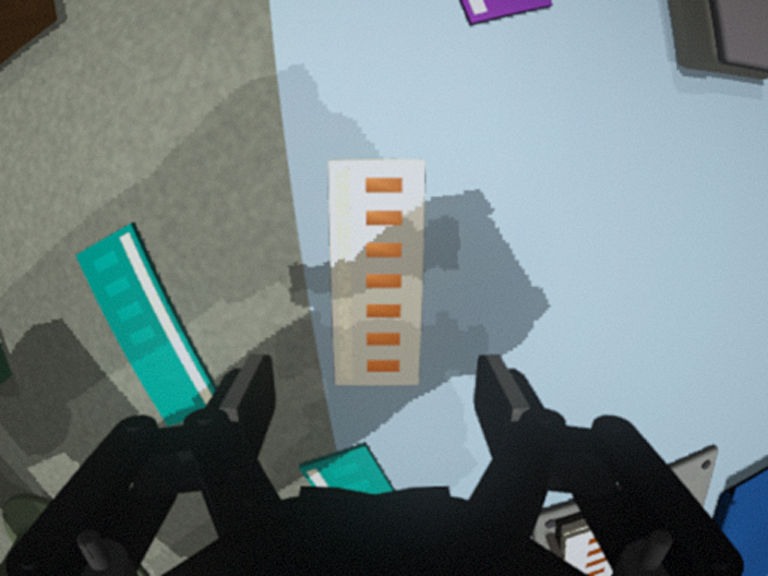

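```bash
python3 -m jog '[[0.65,[0.0005,-0.001,0.04],0],[0.65,[0,0,0.04],0],[0.65,[0,0,0.02],0],[0.5,[0,0,0.01],0],[0.5,[0,0,0],0],[0.5,[0,0,0],0]]'
python3 - <<'E'
from h import *
to(0.3826,0.299,0.1695,-0.115)
E
```

```text
time_s: 30.95
ee_pos: [0.3831, 0.2993, 0.1774]
ee_rot: [-3.141, -0.001, -0.113]
wrist_force: [0.3, 0.6, 0.4]
gripper_width: 0.064
t=30.9 shift tool mm: [-0.5  0.4  7.9] turn(tool z) deg: 0.14 len 8 mm j6 2.19
```

```bash
python3 -m jog '[[0.5,[-0.0005,0,0.006],0],[0.45,[0,0,0.001],0],[0.45,[0,0,0],0],[0.1,[0,0,0],0],[0.1,[0,0,0],0],[0.1,[0,0,0],0],[0.1,[0,0,0],0],[0.1,[0,0,0],0]]' 40
python3 -m jog '[[0.1,[0,0,-0.01],0],[0.1,[0,0,-0.03],0],[0.1,[0,0,-0.04],0],[0.1,[0,0,-0.03],0],[0.1,[0,0,0],0]]'
python3 - <<'E'
from h import *
st()
w=cam("wrist","w19.png",1.5)
P=np.array([0.5475,0.0065])+np.array([-np.sin(.125),np.cos(.125)])*0.002
to(P[0],P[1],0.28,0.125)
E
```

```text
time_s: 31.75
ee_pos: [0.3821, 0.2995, 0.1704]
ee_rot: [-3.141, -0.001, -0.112]
wrist_force: [-1.0, -1.2, 6.1]
gripper_width: 0.0523
time_s: 32.25
ee_pos: [0.3836, 0.3004, 0.2843]
ee_rot: [-3.137, -0.007, -0.112]
wrist_force: [-0.4, 0.7, -0.5]
gripper_width: 0.0521
t=32.2 pos [0.3836 0.3004 0.2843] rot [-3.1367 -0.0067 -0.1123] F [-0.4  0.7 -0.5] w 0.0521 j [ 0.51  0.33 -0.53  0.7   0.    2.2 ]
t=32.3 shift tool mm: [196.  271.2   2.2] turn(tool z) deg: -13.60 len 335 mm j6 2.20
```

View pics/w19.png

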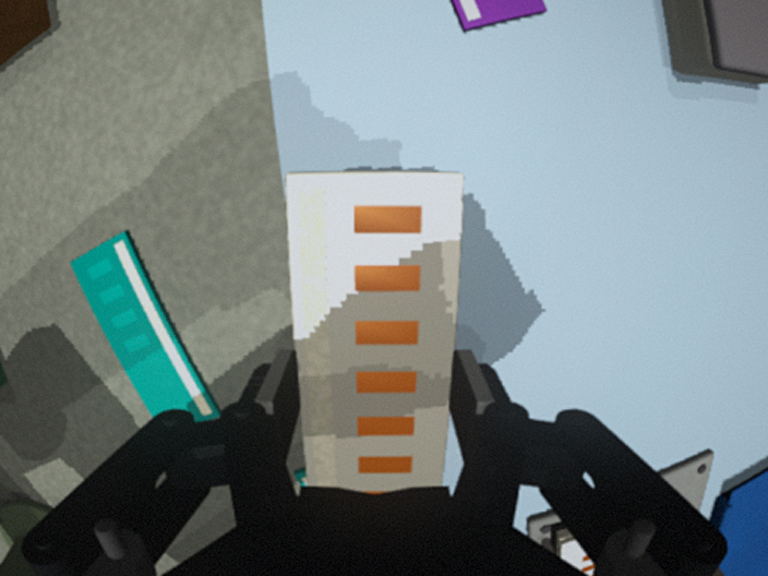

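```bash
python3 -m jog '[[0.1,[0.0245,0.0339,0],0],[0.1,[0.0245,0.0339,0],0],[0.1,[0.0245,0.0339,0],0],[0.1,[0.0245,0.0339,0],0],[0.1,[0.0245,0.0339,0],0],[0.1,[0.0245,0.0339,0],0],[0.1,[0.0245,0.0339,0],0],[0.1,[0.0245,0.0339,0],-6.8],[0.1,[0,0,0],-6.8],[0.1,[0,0,0],0]]'
python3 -m jog '[[0.1,[0,0,0],0],[0.1,[0,0,0],0]]'
python3 - <<'E'
from h import *
st()
P=np.array([0.5475,0.0065])+np.array([-np.sin(.125),np.cos(.125)])*0.002
to(P[0],P[1],0.203,0.125)
w=cam("wrist","w20.png",1.5)
E
```

```text
time_s: 33.3
ee_pos: [0.546, 0.0067, 0.2782]
ee_rot: [-3.141, 0.003, 0.122]
wrist_force: [-0.1, 0.1, -0.5]
gripper_width: 0.0524
time_s: 33.5
ee_pos: [0.5455, 0.0087, 0.2791]
ee_rot: [-3.141, 0.002, 0.124]
wrist_force: [0.2, 0.4, -0.4]
gripper_width: 0.0521
t=33.5 pos [0.5455 0.0087 0.2791] rot [-3.1411e+00  1.5000e-03  1.2440e-01] F [ 0.2  0.4 -0.4] w 0.0521 j [-0.12  0.44 -0.38  0.76  0.    1.33]
t=33.5 shift tool mm: [ 1.7  0.4 76.1] turn(tool z) deg: -0.03 len 76 mm j6 1.33
```

View pics/w20.png

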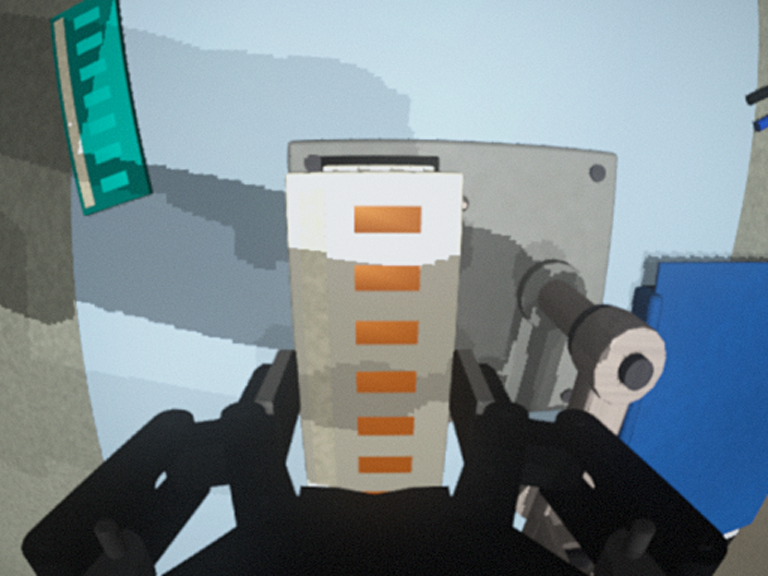

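```bash
python3 -m jog '[[0.1,[0.001,0.0003,0.02],0],[0.1,[0,0,0.02],0],[0.1,[0,0,0.014],0],[0.1,[0,0,0.008],0],[0.1,[0,0,0.006],0],[0.1,[0,0,0.003],0],[0.1,[0,0,0],0],[0.1,[0,0,0],0]]'
```

```text
time_s: 34.35
ee_pos: [0.5476, 0.0077, 0.2092]
ee_rot: [3.141, -0.001, 0.125]
wrist_force: [0.4, 0.2, -1.4]
gripper_width: 0.0524
```

```bash
python3 -m jog '[[0.1,[0,-0.0005,0.004],0],[0.1,[0,0,0.002],0],[0.1,[0,0,0.0005],0],[0.1,[0,0,0],0]]'
python3 -m jog '[[0.25,[0,0,0],0],[0.4,[0,0,0],0],[0.45,[0,0,0],0],[0.45,[0,0,-0.03],0],[0.45,[0,0,-0.04],0],[0.45,[0,0,-0.04],0],[0.45,[0,0,-0.04],0],[0.6,[0,-0.02,-0.04],0],[0.6,[0,-0.03,0],0],[0.6,[0,0,0],0]]'
python3 - <<'E'
from h import *
st()
w=cam("wrist","w21.png",1.5)
im=w["frame"][120:270,195:295,::-1]; cv2.imwrite("pics/z21.png",cv2.resize(im,None,fx=4,fy=4,interpolation=cv2.INTER_CUBIC))
s=cam("side");
for r in rects(s,"side",0.006,(0.33,0.75,-0.45,0)): print(np.round(r,4))
to(0.513,-0.2815,0.40,0.005)
E
```

```text
time_s: 34.75
ee_pos: [0.5473, 0.0081, 0.2025]
ee_rot: [-3.142, -0.0, 0.125]
wrist_force: [-0.8, 0.5, 3.0]
gripper_width: 0.0523
time_s: 35.75
ee_pos: [0.5409, 0.06, 0.3938]
ee_rot: [-3.141, -0.003, 0.128]
wrist_force: [0.4, -0.5, -0.5]
gripper_width: 0.0683
t=35.8 pos [0.5409 0.06   0.3938] rot [-3.1409e+00 -2.9000e-03  1.2810e-01] F [ 0.4 -0.5 -0.5] w 0.0683 j [-0.03  0.32 -0.23  1.02  0.    1.42]
[ 0.627  -0.2716 -0.1804  0.1539  0.0578]
[ 0.583  -0.0375 -1.45    0.1271  0.0638]
[ 0.5132 -0.2823  0.      0.1475  0.0575]
t=35.9 shift tool mm: [-70.2 333.5  -8. ] turn(tool z) deg: 6.94 len 341 mm j6 1.42
```

View pics/z21.png

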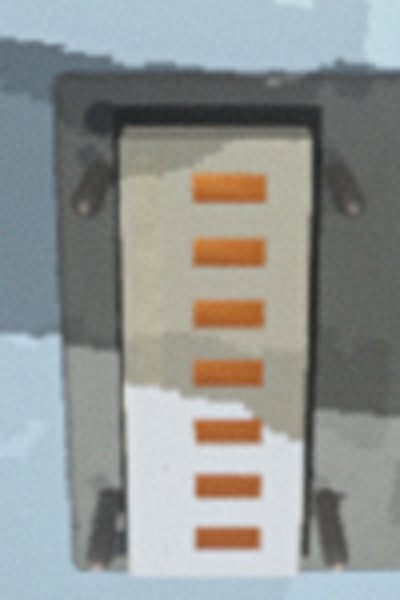

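```bash
python3 -m jog '[[0.65,[-0.008,0.0417,0],0],[0.65,[-0.008,0.0417,0],0],[0.65,[-0.009,0.0417,0],0],[0.65,[-0.009,0.0417,0.01],0],[0.65,[-0.009,0.0417,0.02],0],[0.65,[-0.009,0.0417,0.02],0],[0.65,[-0.009,0.0417,0.02],0],[0.65,[-0.009,0.0417,0.02],3.5],[0.65,[0,0,0],3.5],[0.65,[0,0,0],0]]'
python3 -m jog '[[0.65,[0,0,0],0]]'
python3 - <<'E'
from h import *
st()
w=cam("wrist","w22.png",1.5)
for r in rects(w,"wrist",0.006,(0.33,0.75,-0.45,0)): print(np.round(r,4)); to(r[0],r[1],0.17,r[2])
E
```

```text
time_s: 36.85
ee_pos: [0.5117, -0.2838, 0.3001]
ee_rot: [-3.14, 0.003, -0.001]
wrist_force: [-0.5, 0.5, -0.2]
gripper_width: 0.0706
time_s: 36.95
ee_pos: [0.5126, -0.2822, 0.3015]
ee_rot: [-3.141, 0.001, 0.003]
wrist_force: [-0.1, 0.7, -0.7]
gripper_width: 0.0707
t=37.0 pos [ 0.5126 -0.2822  0.3015] rot [-3.1407e+00  1.2000e-03  3.1000e-03] F [-0.1  0.7 -0.7] w 0.0707 j [-0.63  0.48 -0.24  0.85  0.    0.94]
[ 0.6288 -0.2761 -0.1764  0.1442  0.0563]
t=37.0 shift tool mm: [115.9  -5.1 132. ] turn(tool z) deg: 10.33 len 176 mm j6 0.94
[ 0.5193 -0.3151  0.0123  0.1417  0.0562]
t=37.0 shift tool mm: [  6.2  33.4 132. ] turn(tool z) deg: -0.48 len 136 mm j6 0.94
```

View pics/w22.png

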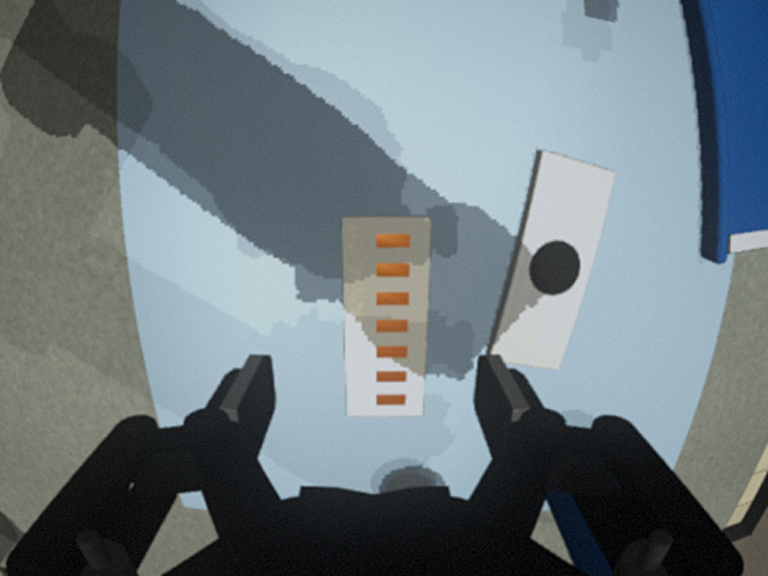

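```bash
python3 -m jog '[[0.65,[0.006,0.0325,0.02],-0.5],[0.65,[0,0,0.04],0],[0.65,[0,0,0.04],0],[0.5,[0,0,0.02],0],[0.5,[0,0,0.003],0],[0.5,[0,0,0],0]]'
python3 - <<'E'
from h import *
to(0.5193,-0.314,0.1695,0.012)
E
```

```text
time_s: 37.6
ee_pos: [0.5195, -0.3138, 0.1795]
ee_rot: [-3.141, 0.0, 0.013]
wrist_force: [0.6, -0.0, 1.2]
gripper_width: 0.0639
t=37.6 shift tool mm: [-0.2  0.2 10. ] turn(tool z) deg: 0.06 len 10 mm j6 0.89
```

```bash
python3 -m jog '[[0.5,[0,0,0.006],0],[0.45,[0,0,0.003],0],[0.45,[0,0,0],0],[0.1,[0,0,0],0],[0.1,[0,0,0],0],[0.1,[0,0,0],0],[0.1,[0,0,0],0],[0.1,[0,0,0],0]]' 40
python3 -m jog '[[0.1,[0,0,-0.01],0],[0.1,[0,0,-0.03],0],[0.1,[0,0,-0.04],0],[0.1,[0,0,-0.03],0],[0.1,[0,0,0],0]]'
python3 - <<'E'
from h import *
st()
w=cam("wrist","w23.png",1.5)
P=np.array([0.5475,0.0065])+np.array([-np.sin(.125),np.cos(.125)])*0.002
to(P[0],P[1],0.285,0.125)
E
```

```text
time_s: 38.4
ee_pos: [0.5195, -0.3146, 0.1712]
ee_rot: [3.141, -0.001, 0.011]
wrist_force: [-1.7, 1.7, 5.9]
gripper_width: 0.0525
time_s: 38.9
ee_pos: [0.5208, -0.3157, 0.2856]
ee_rot: [3.136, -0.007, 0.011]
wrist_force: [0.8, -0.9, -0.8]
gripper_width: 0.0527
t=38.9 pos [ 0.5208 -0.3157  0.2856] rot [ 3.136  -0.0069  0.0114] F [ 0.8 -0.9 -0.8] w 0.0527 j [-0.67  0.53 -0.2   0.83 -0.    0.89]
t=39.0 shift tool mm: [  30.9 -323.3   -1.9] turn(tool z) deg: -6.51 len 325 mm j6 0.89
```

View pics/w23.png

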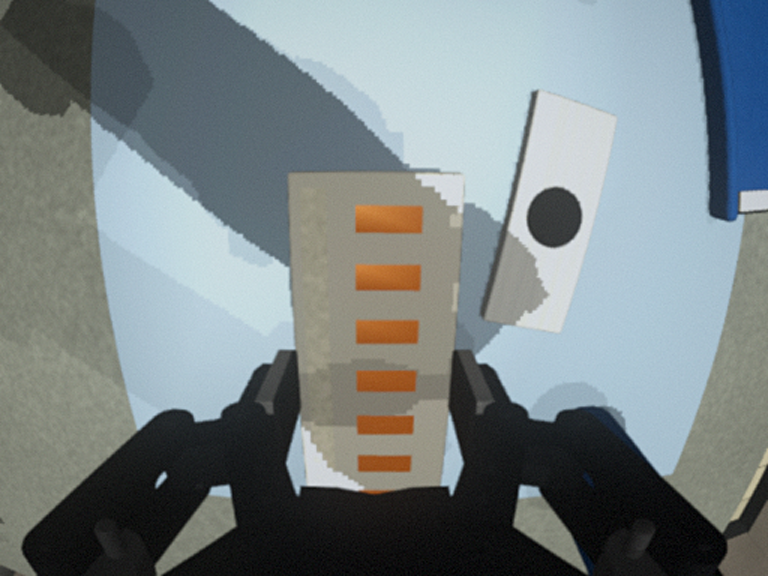

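```bash
python3 -m jog '[[0.1,[0.0038,-0.0404,0],0],[0.1,[0.0038,-0.0404,0],0],[0.1,[0.0038,-0.0404,0],0],[0.1,[0.0038,-0.0404,0],0],[0.1,[0.0039,-0.0404,0],0],[0.1,[0.0039,-0.0404,0],0],[0.1,[0.0039,-0.0404,0],0],[0.1,[0.0039,-0.0404,0],-6.5],[0.1,[0,0,0],0],[0.1,[0,0,0],0]]'
python3 -m jog '[[0.1,[0,0,0],0],[0.1,[0,0,0],0]]'
python3 - <<'E'
from h import *
st()
P=np.array([0.5475,0.0065])+np.array([-np.sin(.125),np.cos(.125)])*0.002
to(P[0],P[1],0.2095,0.125)
w=cam("wrist","w24.png",1.5)
E
```

```text
time_s: 39.95
ee_pos: [0.5457, 0.01, 0.2791]
ee_rot: [-3.142, 0.002, 0.126]
wrist_force: [0.1, 0.7, -1.8]
gripper_width: 0.0524
time_s: 40.15
ee_pos: [0.5461, 0.008, 0.2798]
ee_rot: [3.142, 0.001, 0.123]
wrist_force: [-0.6, 0.1, -0.8]
gripper_width: 0.0523
t=40.1 pos [0.5461 0.008  0.2798] rot [3.1415e+00 7.0000e-04 1.2270e-01] F [-0.6  0.1 -0.8] w 0.0523 j [-0.12  0.44 -0.38  0.76 -0.    1.33]
t=40.1 shift tool mm: [ 1.2 -0.4 70.3] turn(tool z) deg: -0.13 len 70 mm j6 1.33
```

View pics/w24.png

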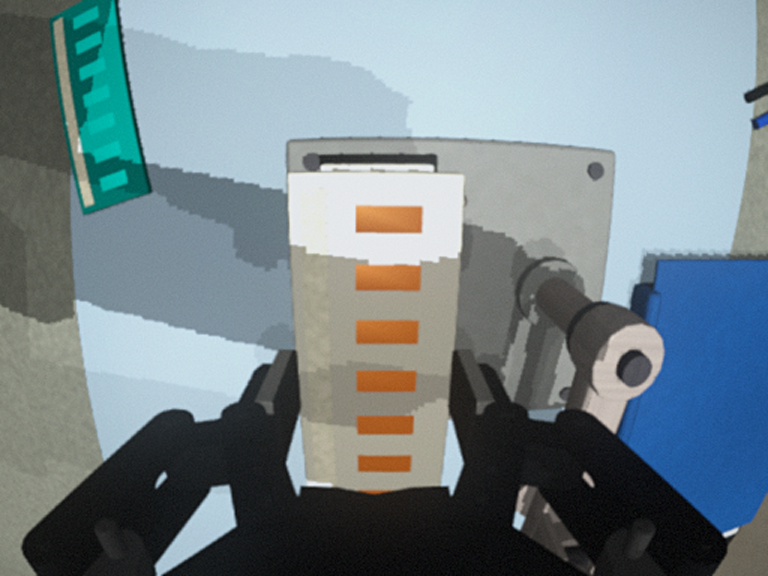

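```bash
python3 -m jog '[[0.1,[0.0007,-0.0003,0.02],0],[0.1,[0,0,0.02],0],[0.1,[0,0,0.012],0],[0.1,[0,0,0.008],0],[0.1,[0,0,0.004],0],[0.1,[0,0,0.002],0],[0.1,[0,0,0],0],[0.1,[0,0,0],0]]'
```

```text
time_s: 41.0
ee_pos: [0.5473, 0.0095, 0.2147]
ee_rot: [3.141, -0.001, 0.125]
wrist_force: [-0.2, -0.2, -0.9]
gripper_width: 0.0521
```

```bash
python3 -m jog '[[0.1,[0,0.001,0.003],0],[0.1,[0,0,0.0015],0],[0.1,[0,0,0.0005],0],[0.1,[0,0,0],0]]'
python3 -m jog '[[0.25,[0,0,0],0],[0.4,[0,0,0],0],[0.45,[0,0,0],0],[0.45,[0,0,-0.03],0],[0.45,[0,0,-0.04],0],[0.45,[0,0,-0.04],0],[0.45,[0,0,-0.04],0],[0.6,[0,-0.02,-0.03],0],[0.6,[0,-0.03,0],0],[0.6,[0,0,0],0]]'
python3 - <<'E'
from h import *
st()
w=cam("wrist","w25.png",1.5)
im=w["frame"][120:270,195:295,::-1]; cv2.imwrite("pics/z25.png",cv2.resize(im,None,fx=4,fy=4,interpolation=cv2.INTER_CUBIC))
s=cam("side","s25.png",5,(230,160,340,260));
for r in rects(s,"side",0.012,(0.33,0.75,-0.45,0)): print(np.round(r,4))
to(0.6288,-0.2761,0.40,-0.1764)
E
```

```text
time_s: 41.4
ee_pos: [0.547, 0.0085, 0.2092]
ee_rot: [3.142, 0.0, 0.125]
wrist_force: [-1.0, 1.0, -1.0]
gripper_width: 0.0522
time_s: 42.4
ee_pos: [0.5406, 0.0603, 0.3906]
ee_rot: [-3.141, -0.003, 0.128]
wrist_force: [-0.2, -0.4, -1.1]
gripper_width: 0.0684
t=42.4 pos [0.5406 0.0603 0.3906] rot [-3.1408e+00 -2.6000e-03  1.2810e-01] F [-0.2 -0.4 -1.1] w 0.0684 j [-0.02  0.32 -0.23  1.01  0.    1.42]
[ 0.6255 -0.2773 -0.178   0.1532  0.0577]
[ 0.5817 -0.0412 -1.45    0.1268  0.0696]
t=42.5 shift tool mm: [ 45.4 343.  -10.9] turn(tool z) deg: 17.33 len 346 mm j6 1.42
```

View pics/z25.png

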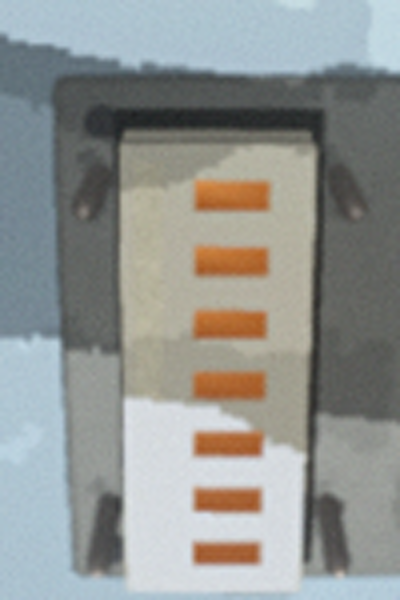

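View pics/s25.png

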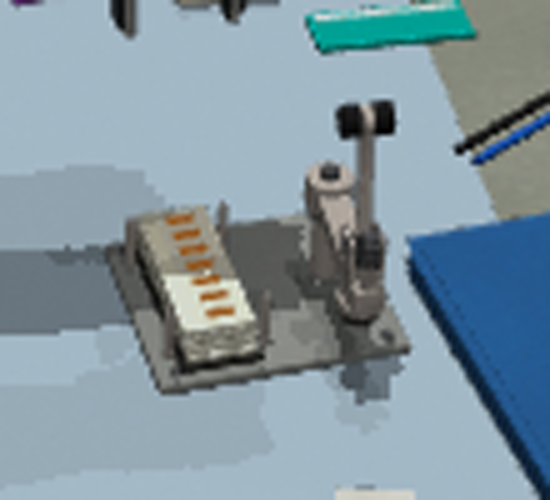

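```bash
python3 - <<'E'
from h import *
w=cam("wrist")
def q(u,v,z):
    X=bp(w,"wrist",(195+u/4,120+v/4),z); d=X[:2]-[0.5475,0.0065]; a=.125
    return np.round([(d[0]*np.cos(a)+d[1]*np.sin(a))*1e3,(-d[0]*np.sin(a)+d[1]*np.cos(a))*1e3],1)
for p in [(118,142),(318,146),(299,592),(127,590)]: print(q(*p,.044))
print("bed far edge",q(116,110,.014),q(324,112,.014))
E
```

```text
[-27.8  69.2]
[26.2 68.2]
[ 24.6 -70.8]
[-28.7 -70.2]
bed far edge [-30.7  73.2] [30.3 72.8]
```

```bash
python3 -m jog '[[0.65,[-0.005,0.043,0],0],[0.65,[-0.004,0.043,0],0],[0.65,[-0.004,0.043,0],0],[0.65,[-0.004,0.043,0],0],[0.65,[0,0.043,0],0],[0.65,[0.015,0.043,0.01],0],[0.65,[0.025,0.043,0.03],0],[0.65,[0.023,0.042,0.04],5.8],[0.65,[0,0,0],5.8],[0.65,[0,0,0],5.8]]'
python3 -m jog '[[0.65,[0,0,0],0]]'
python3 - <<'E'
from h import *
st()
w=cam("wrist","w26.png",1.5)
for r in rects(w,"wrist",0.012,(0.33,0.75,-0.45,0)): print(np.round(r,4)); to(r[0],r[1],0.18,r[2])
E
```

```text
time_s: 43.55
ee_pos: [0.6185, -0.2656, 0.3167]
ee_rot: [-3.14, 0.006, -0.186]
wrist_force: [0.9, 0.6, -0.6]
gripper_width: 0.0703
time_s: 43.65
ee_pos: [0.6188, -0.2647, 0.3192]
ee_rot: [-3.141, 0.003, -0.181]
wrist_force: [-0.1, 0.1, 0.3]
gripper_width: 0.0704
t=43.6 pos [ 0.6188 -0.2647  0.3192] rot [-3.1408e+00  3.0000e-03 -1.8060e-01] F [-0.1  0.1  0.3] w 0.0704 j [-0.51  0.61  0.05  1.01 -0.    1.24]
[ 0.6264 -0.2743 -0.1737  0.1417  0.0557]
t=43.7 shift tool mm: [  9.1   8.6 140.1] turn(tool z) deg: -0.26 len 141 mm j6 1.24
```

View pics/w26.png

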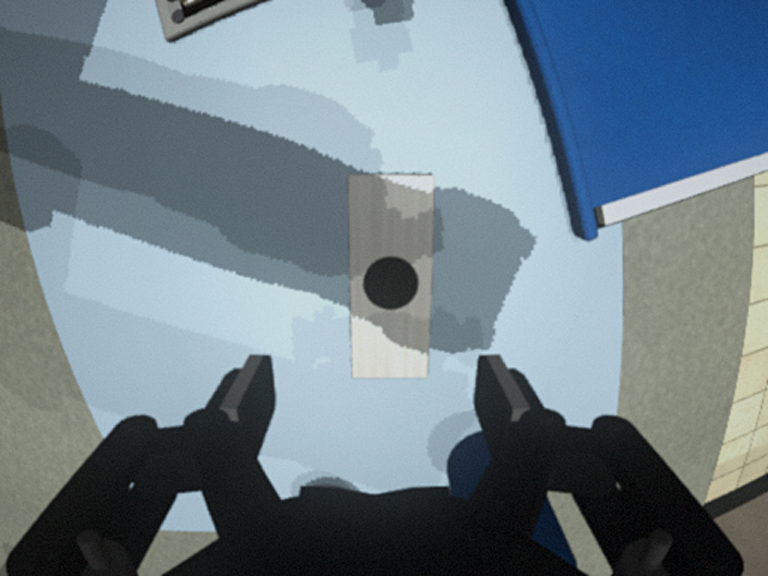

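```bash
python3 -m jog '[[0.65,[0.009,0.008,0.02],0],[0.65,[0,0,0.04],0],[0.65,[0,0,0.04],0],[0.6,[0,0,0.025],0],[0.6,[0,0,0.01],0],[0.55,[0,0,0],0],[0.55,[0,0,0],0]]'
python3 - <<'E'
from h import *
to(0.6264,-0.2733,0.173,-0.174)
E
```

```text
time_s: 44.4
ee_pos: [0.6275, -0.2732, 0.1879]
ee_rot: [3.141, -0.002, -0.178]
wrist_force: [0.9, -0.6, -0.4]
gripper_width: 0.0664
t=44.4 shift tool mm: [-1.1  0.3 14.9] turn(tool z) deg: -0.24 len 15 mm j6 1.23
```

```bash
python3 -m jog '[[0.55,[-0.001,0.0,0.009],0],[0.5,[0,0,0.004],0],[0.5,[0,0,0],0],[0.1,[0,0,0],0],[0.1,[0,0,0],0],[0.1,[0,0,0],0],[0.1,[0,0,0],0],[0.1,[0,0,0],0]]' 60
python3 -m jog '[[0.1,[0,0,-0.01],0],[0.1,[0,0,-0.03],0],[0.1,[0,0,-0.04],0],[0.1,[0,0,-0.04],0],[0.1,[0,0,0],0]]'
python3 - <<'E'
from h import *
st()
w=cam("wrist","w27.png",1.5)
P=np.array([0.5475,0.0065])+np.array([-np.sin(.125),np.cos(.125)])*0.002
to(P[0],P[1],0.295,0.125)
E
```

```text
time_s: 45.2
ee_pos: [0.6262, -0.2727, 0.1741]
ee_rot: [3.141, -0.001, -0.179]
wrist_force: [-0.7, 0.4, 6.4]
gripper_width: 0.0521
time_s: 45.7
ee_pos: [0.6278, -0.2736, 0.3001]
ee_rot: [3.138, -0.01, -0.179]
wrist_force: [1.4, -1.4, -1.3]
gripper_width: 0.0519
t=45.7 pos [ 0.6278 -0.2736  0.3001] rot [ 3.1381 -0.0096 -0.1787] F [ 1.4 -1.4 -1.3] w 0.0519 j [-0.52  0.65  0.05  0.97 -0.    1.23]
t=45.8 shift tool mm: [-128.5 -263.     1.9] turn(tool z) deg: -17.41 len 293 mm j6 1.23
```

View pics/w27.png

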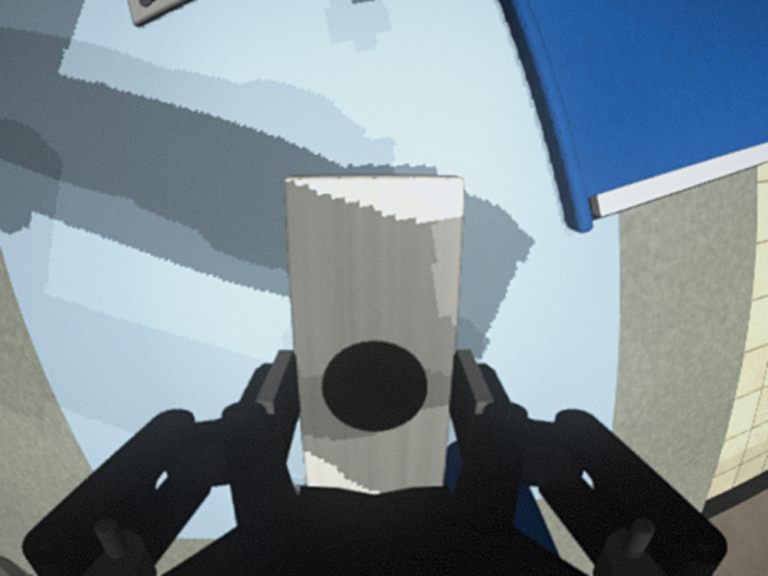

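```bash
python3 -m jog '[[0.1,[-0.032,-0.02,0],0],[0.1,[-0.032,-0.02,0],0],[0.1,[-0.032,-0.02,0],0],[0.1,[-0.0325,-0.02,0],0],[0.1,[0,-0.0366,0],0],[0.1,[0,-0.0366,0],0],[0.1,[0,-0.0366,0],0],[0.1,[0,-0.0366,0],0],[0.1,[0,-0.0366,0],0],[0.1,[0,0,0],0]]'
python3 -m jog '[[0.1,[0,0,0],-5.8],[0.1,[0,0,0],-5.8],[0.1,[0,0,0],-5.8],[0.1,[0,0,0],0],[0.1,[0,0,0],0]]'
python3 - <<'E'
from h import *
st()
P=np.array([0.5475,0.0065])+np.array([-np.sin(.125),np.cos(.125)])*0.0025
to(P[0],P[1],0.219,0.125)
w=cam("wrist","w28.png",1.5)
E
```

```text
time_s: 46.75
ee_pos: [0.5455, 0.0129, 0.2917]
ee_rot: [-3.14, 0.003, -0.173]
wrist_force: [0.2, -1.0, -1.8]
gripper_width: 0.0521
time_s: 47.25
ee_pos: [0.5457, 0.0087, 0.2923]
ee_rot: [-3.141, 0.002, 0.122]
wrist_force: [0.1, 0.3, -2.3]
gripper_width: 0.0519
t=47.2 pos [0.5457 0.0087 0.2923] rot [-3.1412e+00  2.0000e-03  1.2220e-01] F [ 0.1  0.3 -2.3] w 0.0519 j [-0.12  0.42 -0.36  0.79 -0.    1.33]
t=47.2 shift tool mm: [ 1.5 -0.1 73.3] turn(tool z) deg: -0.16 len 73 mm j6 1.33
```

View pics/w28.png

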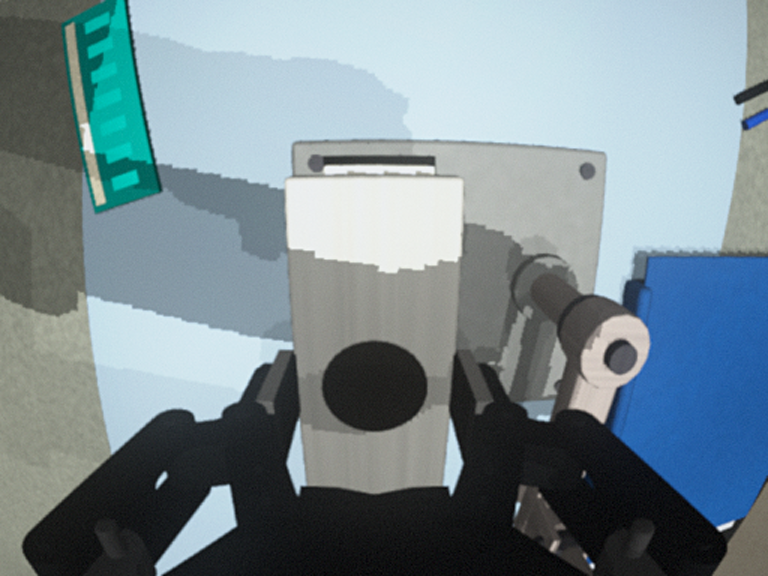

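```bash
python3 -m jog '[[0.1,[0.0007,-0.0003,0.02],0],[0.1,[0,0,0.02],0],[0.1,[0,0,0.014],0],[0.1,[0,0,0.008],0],[0.1,[0,0,0.005],0],[0.1,[0,0,0.002],0],[0.1,[0,0,0],0],[0.1,[0,0,0],0]]'
```

```text
time_s: 48.1
ee_pos: [0.5472, 0.0094, 0.2249]
ee_rot: [3.141, -0.001, 0.125]
wrist_force: [0.2, 0.0, -2.8]
gripper_width: 0.0524
```

```bash
python3 -m jog '[[0.1,[0,0,0.003],0],[0.1,[0,0,0.002],0],[0.1,[0,0,0.0005],0],[0.1,[0,0,0],0]]'
```

```text
time_s: 48.5
ee_pos: [0.5468, 0.0095, 0.2187]
ee_rot: [-3.142, 0.0, 0.125]
wrist_force: [0.3, -0.3, -3.1]
gripper_width: 0.0521
```

```bash
python3 -m jog '[[0.1,[0,0,0.0005],0],[0.1,[0,0,0],0]]'
python3 -m jog '[[0.25,[0,0,0],0],[0.4,[0,0,0],0],[0.45,[0,0,0],0],[0.45,[0,0,-0.03],0],[0.45,[0,0,-0.04],0],[0.45,[0,0,-0.04],0],[0.45,[0,0,-0.04],0],[0.6,[0,-0.02,-0.02],0],[0.6,[0,-0.03,0],0],[0.6,[0,0,0],0]]'
python3 - <<'E'
from h import *
st()
w=cam("wrist","w29.png",1.5)
im=w["frame"][120:280,190:350,::-1]; cv2.imwrite("pics/z29.png",cv2.resize(im,None,fx=3.5,fy=3.5,interpolation=cv2.INTER_CUBIC))
s=cam("side","s29.png",5,(230,160,340,260));
E
```

```text
time_s: 48.7
ee_pos: [0.5469, 0.0095, 0.2183]
ee_rot: [-3.142, -0.0, 0.125]
wrist_force: [0.1, 0.1, -2.2]
gripper_width: 0.0521
time_s: 49.7
ee_pos: [0.5404, 0.0613, 0.3897]
ee_rot: [-3.141, -0.003, 0.128]
wrist_force: [-0.4, -0.4, -0.7]
gripper_width: 0.0685
t=49.7 pos [0.5404 0.0613 0.3897] rot [-3.1408e+00 -2.5000e-03  1.2810e-01] F [-0.4 -0.4 -0.7] w 0.0685 j [-0.02  0.32 -0.24  1.01  0.    1.42]
```

View pics/z29.png

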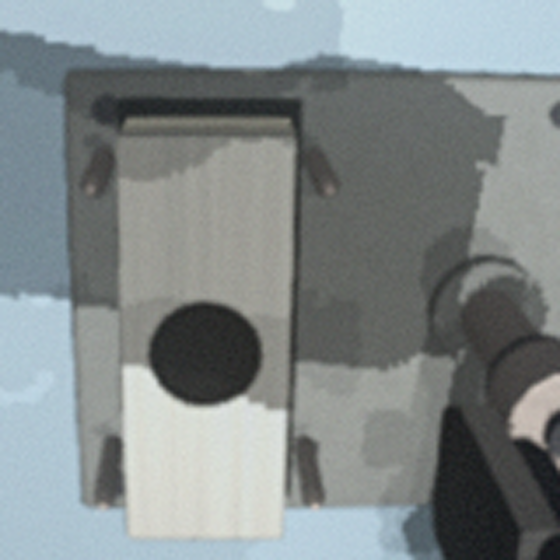

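View pics/s29.png

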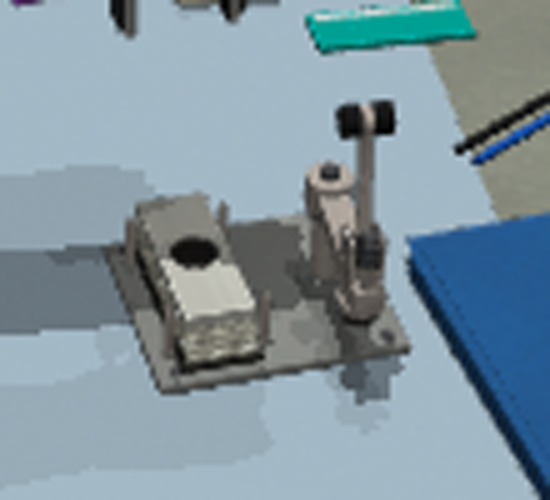

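```bash
python3 - <<'E'
from h import *
w=cam("wrist")
X=bp(w,"wrist",(190+205/3.5,120+353/3.5),.056); d=X[:2]-[0.5475,0.0065]; a=.125
print(X,(d[0]*np.cos(a)+d[1]*np.sin(a))*1e3,(-d[0]*np.sin(a)+d[1]*np.cos(a))*1e3)
to(0.651,-0.0634,0.45,1.6)
E
```

```text
[0.54606321 0.00585497 0.056     ] -1.5059970972974615 -0.46086586302823035
t=49.9 shift tool mm: [ 94.3 135.2 -61.8] turn(tool z) deg: -84.50 len 176 mm j6 1.42
```

```bash
python3 -m jog '[[0.6,[0,0,-0.03],0],[0.6,[0,0,-0.03],0],[0.2,[0.024,0.034,0],0],[0.2,[0.024,0.034,0],0],[0.2,[0.024,0.034,0],0],[0.2,[0.0225,0.033,0],0]]'
python3 -m jog '[[0.2,[0,0,0],-8.5],[0.2,[0,0,0],-8.5],[0.2,[0,0,0],-8.5],[0.2,[0,0,0],-8.5],[0.2,[0,0,0],-8.5],[0.2,[0,0,0],-8.5],[0.2,[0,0,0],-8.5],[0.2,[0,0,0],-8.5],[0.2,[0,0,0],-8.5],[0.2,[0,0,0],-8]]'
python3 -m jog '[[0.2,[0,0,0],0]]'
python3 - <<'E'
from h import *
st(); w=cam("wrist","w30.png",1.5)
print(proj(w,"wrist",(0.651,-0.0634,0.2176))*1.5)
to(0.651,-0.0634,0.3688,1.6)
E
```

```text
time_s: 50.45
ee_pos: [0.6521, -0.0656, 0.4477]
ee_rot: [3.141, 0.001, 0.123]
wrist_force: [-0.2, 0.6, 0.3]
gripper_width: 0.0511
time_s: 51.45
ee_pos: [0.6512, -0.0644, 0.4474]
ee_rot: [-3.14, -0.0, 1.604]
wrist_force: [0.0, -0.8, 0.0]
gripper_width: 0.0511
time_s: 51.55
ee_pos: [0.6512, -0.0642, 0.4475]
ee_rot: [-3.14, -0.0, 1.598]
wrist_force: [-1.0, 0.2, 0.6]
gripper_width: 0.0511
t=51.5 pos [ 0.6512 -0.0642  0.4475] rot [-3.1404 -0.      1.5979] F [-1.   0.2  0.6] w 0.0511 j [-0.21  0.51  0.2   1.26 -0.   -0.24]
[376.15088175 314.02123717]
t=51.6 shift tool mm: [ 0.7 -0.2 78.8] turn(tool z) deg: -0.25 len 79 mm j6 -0.24
```

View pics/w30.png

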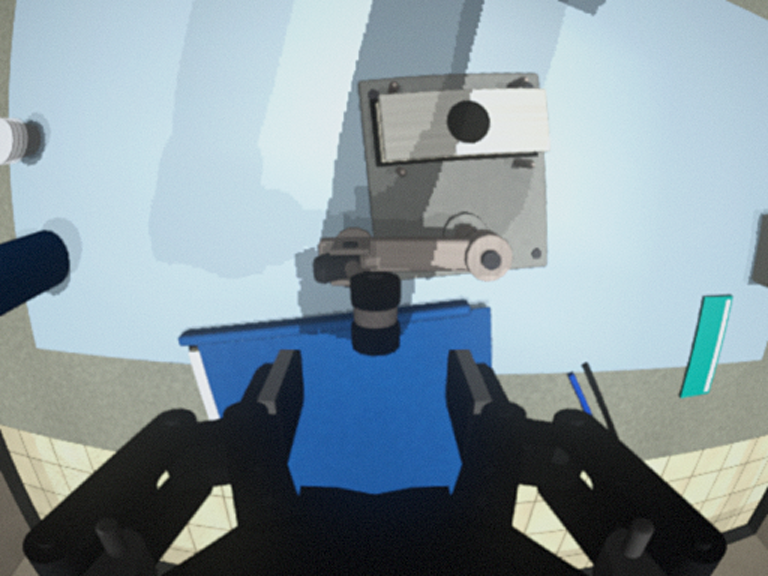

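Handle at (376,314), exactly as predicted. Descend to TCP z 0.3675 and grip.

```bash
python3 -m jog '[[0.2,[0.0005,0,0.04],0],[0.2,[0,0,0.035],0],[0.2,[0,0,0.005],0],[-0.3,[0,0,0],0],[-1,[0,0,0],0],[-1,[0,0,0],0],[-1,[0,0,0],0],[-1,[0,0,0],0]]' 40
python3 - <<'E'
from h import *
st(); w=cam("wrist","w31.png",1.5)
E
```

```text
time_s: 52.4
ee_pos: [0.6517, -0.0634, 0.3701]
ee_rot: [3.139, 0.002, 1.599]
wrist_force: [-1.6, -5.8, 3.4]
gripper_width: 0.0227
t=52.4 pos [ 0.6517 -0.0634  0.3701] rot [3.1389e+00 2.5000e-03 1.5988e+00] F [-1.6 -5.8  3.4] w 0.0227 j [-0.21  0.54  0.06  1.08 -0.   -0.24]
```

View pics/w31.png

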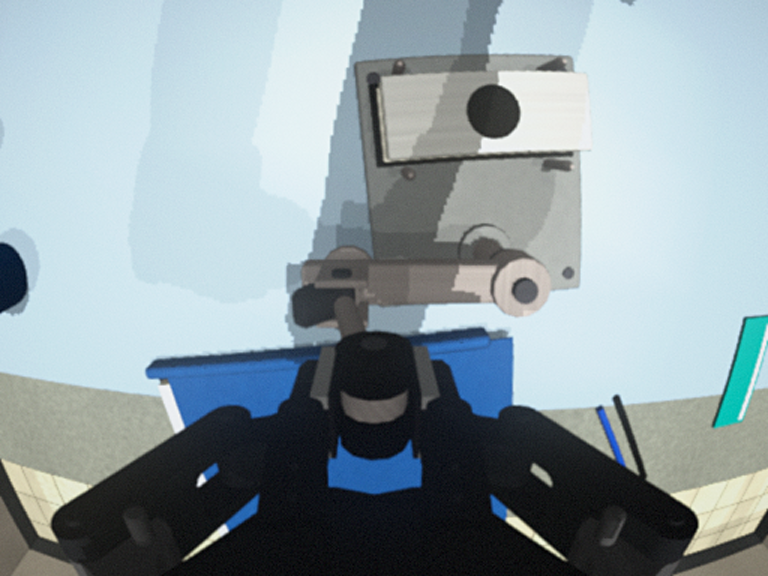

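```bash
python3 -m jog '[[-1,[0.0006,-0.0101,0],7],[-1,[0.0006,-0.0101,0],7],[-1,[0.0006,-0.0101,0],7],[-1,[0.0006,-0.0101,0],7],[-1,[0.0006,-0.0101,0],7],[-1,[0.0006,-0.0101,0],7],[-1,[0,0,0],0]]'
python3 - <<'E'
from h import *
s=st(); 
d=s["ee_pos"][:2]-np.array([.6467,.019]); print(np.hypot(*d), np.arctan2(-d[1],-d[0])-.125)
cam("side","s32.png",6,(240,170,340,260)); cam("scene","c32.png",6,(215,170,315,260)); cam("wrist","w32.png",1.5)
E
```

```text
time_s: 53.15
ee_pos: [0.5941, -0.0436, 0.37]
ee_rot: [3.139, 0.003, 0.863]
wrist_force: [-5.0, -7.4, 6.0]
gripper_width: 0.0229
t=53.1 pos [ 0.5941 -0.0436  0.37  ] rot [3.1391e+00 3.0000e-03 8.6300e-01] F [-5.  -7.4  6. ] w 0.0229 j [-0.2   0.43 -0.12  1.01 -0.    0.51]
0.08181258792390765 0.746993351298223
```

View pics/s32.png

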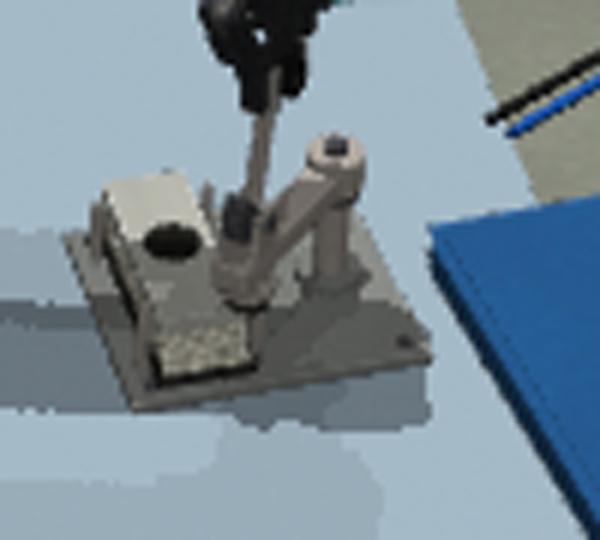

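View pics/w32.png

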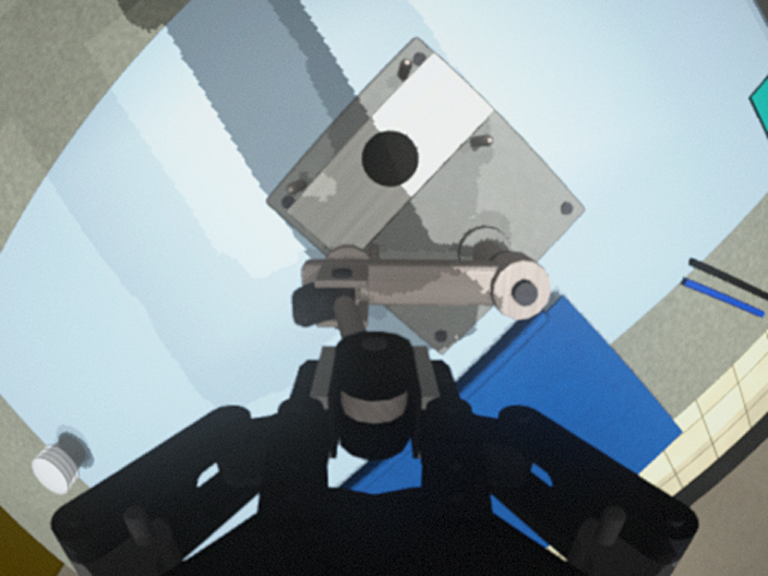

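```bash
python3 -m jog '[[-1,[0.0003,-0.0086,0],6],[-1,[0.0005,-0.0086,0],6],[-1,[0,0,0],0]]'
python3 -m jog '[[-1,[0.0005,-0.0086,0],6],[-1,[0.0005,-0.0086,0],6],[-1,[0.0005,-0.0086,0],6],[-1,[0,0,0],0]]'
python3 - <<'E'
from h import *
s=st(); 
d=s["ee_pos"][:2]-np.array([.6467,.019]); print(np.hypot(*d), np.arctan2(-d[1],-d[0])-.125)
cam("side","s33.png",6,(240,170,340,260))
E
```

```text
time_s: 53.6
ee_pos: [0.5821, -0.0311, 0.37]
ee_rot: [3.139, 0.003, 0.654]
wrist_force: [-6.9, -6.5, 8.5]
gripper_width: 0.0228
time_s: 54.0
ee_pos: [0.5695, -0.008, 0.3699]
ee_rot: [3.14, 0.003, 0.34]
wrist_force: [-9.3, -5.9, 8.9]
gripper_width: 0.0227
t=54.0 pos [ 0.5695 -0.008   0.3699] rot [3.1397e+00 2.6000e-03 3.4010e-01] F [-9.3 -5.9  8.9] w 0.0227 j [-0.14  0.39 -0.19  0.99 -0.    1.09]
0.08179589224310636 0.21141051196812566
```

View pics/s33.png

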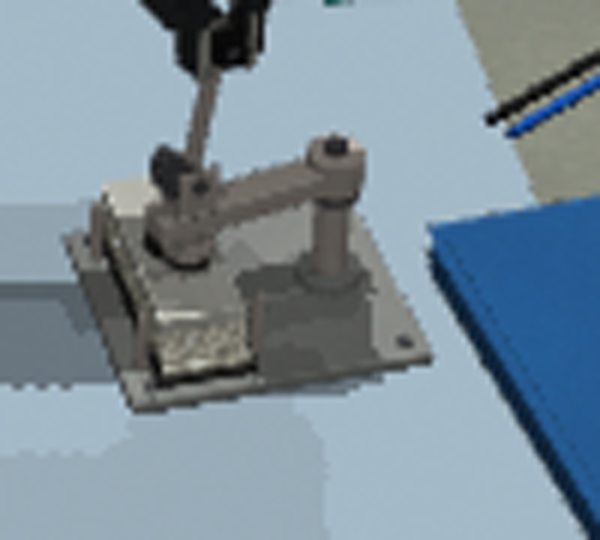

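```bash
python3 -m jog '[[-1,[0,-0.0086,0],6],[-1,[0,-0.0075,0],6],[-1,[0,0,0],0]]'
python3 -m jog '[[-1,[0,-0.002,0],0],[-1,[0,0,0],0]]'
python3 -m jog '[[-1,[0,-0.002,0],0],[-1,[0,0,0],0]]'
python3 - <<'E'
from h import *
s=st(); 
d=s["ee_pos"][:2]-np.array([.6467,.019]); print(np.hypot(*d), np.arctan2(-d[1],-d[0])-.125)
cam("side","s34.png",6,(240,170,340,260));cam("wrist","w34.png",1.5)
E
```

```text
time_s: 54.35
ee_pos: [0.5653, 0.0077, 0.3699]
ee_rot: [3.14, 0.001, 0.132]
wrist_force: [-7.9, -3.8, 9.7]
gripper_width: 0.0228
time_s: 54.55
ee_pos: [0.5653, 0.0085, 0.3699]
ee_rot: [3.137, 0.001, 0.132]
wrist_force: [-6.0, -7.4, 9.6]
gripper_width: 0.0229
time_s: 54.75
ee_pos: [0.5652, 0.0093, 0.37]
ee_rot: [3.133, 0.001, 0.131]
wrist_force: [-7.1, -13.0, 8.9]
gripper_width: 0.0233
t=54.8 pos [0.5652 0.0093 0.37  ] rot [3.1335e+00 1.4000e-03 1.3090e-01] F [ -7.1 -13.    8.9] w 0.0233 j [-0.11  0.38 -0.21  0.98 -0.01  1.33]
0.08206422760919448 -0.0061694959385266285
```

View pics/s34.png

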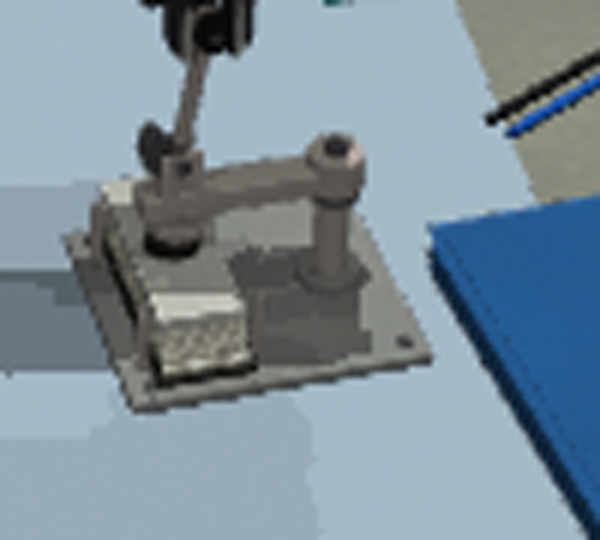

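View pics/w34.png

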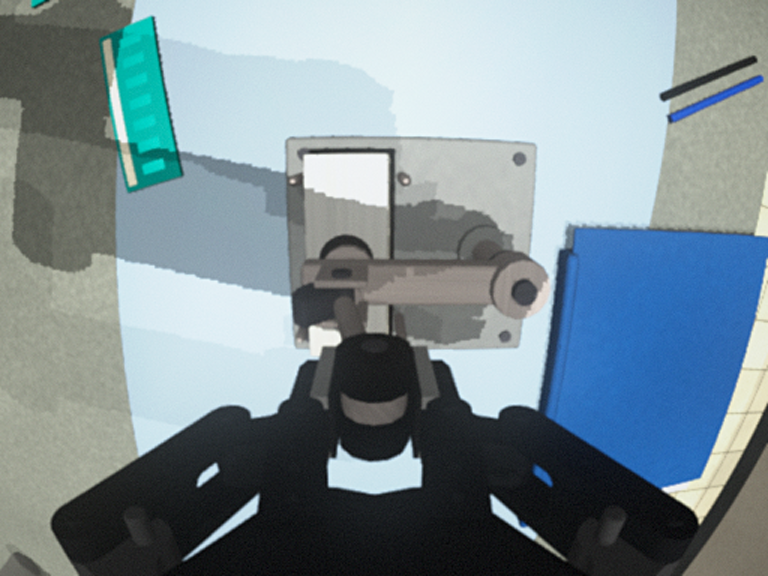

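```bash
python3 -m jog '[[-0.2,[0.001,0.0025,0],0],[-0.2,[0,0,-0.006],0],[-0.2,[0,0,0],0],[-1,[0,0,0],0],[-1,[0,0,0],0],[-1,[0,0,0],0]]' 40
python3 -m jog '[[-1,[-0.0059,0,-0.0009],0],[-1,[-0.0059,0,-0.0004],0],[-1,[-0.006,0,0],0],[-1,[-0.0059,0,0.0002],0],[-1,[-0.0059,0,0.0006],0],[-1,[-0.0058,0,0.001],0],[-1,[0,0,0],0]]'
python3 - <<'E'
from h import *
s=st(); 
d=s["ee_pos"][:2]-np.array([.6467,.019]); print(np.hypot(*d), np.arctan2(-d[1],-d[0])-.125)
cam("side","s35.png",6,(240,170,340,260));cam("wrist","w35.png",1.5)
E
```

```text
time_s: 55.45
ee_pos: [0.5656, 0.0093, 0.3743]
ee_rot: [-3.141, 0.004, 0.134]
wrist_force: [-6.9, -1.0, 6.0]
gripper_width: 0.0225
time_s: 56.15
ee_pos: [0.5311, 0.0043, 0.3742]
ee_rot: [-3.141, 0.001, 0.134]
wrist_force: [0.6, 2.7, 4.7]
gripper_width: 0.0227
t=56.1 pos [0.5311 0.0043 0.3742] rot [-3.1415e+00  6.0000e-04  1.3370e-01] F [0.6 2.7 4.7] w 0.0227 j [-0.13  0.31 -0.29  0.97 -0.    1.31]
0.11654669097722145 0.0010473975028263693
```

View pics/s35.png

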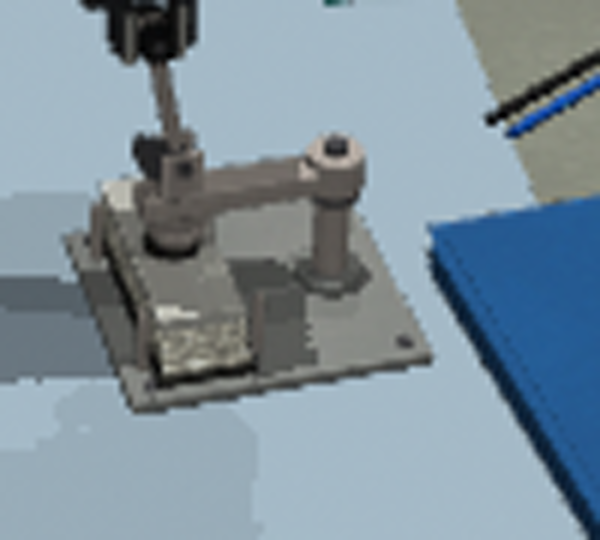

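View pics/w35.png

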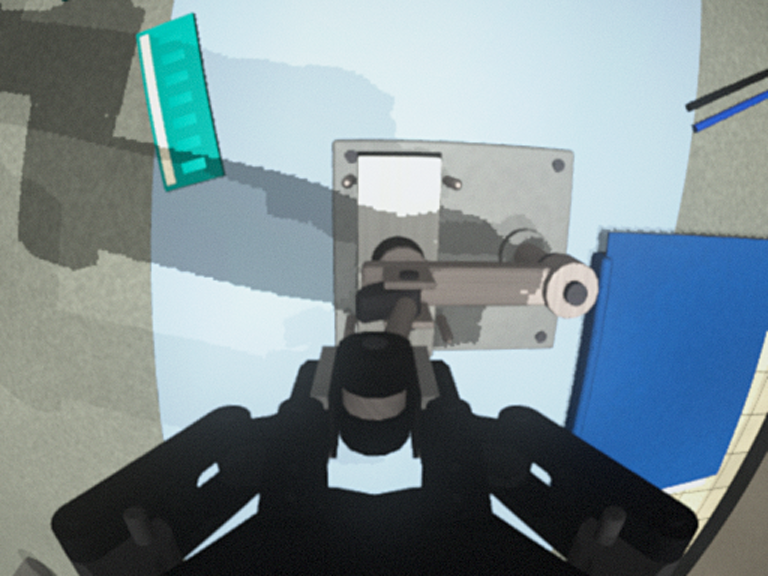

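```bash
python3 -m jog '[[-1,[-0.0058,0,0.0014],0],[-1,[-0.0057,0,0.0017],0],[-1,[-0.0055,0,0.0021],0],[-1,[-0.0055,0,0.0024],0],[-1,[0,0,0],0]]'
python3 -m jog '[[-1,[-0.0053,0,0.0027],0],[-1,[-0.0050,0,0.003],0],[-1,[0,0,0],0]]'
python3 - <<'E'
from h import *
s=st(); 
d=s["ee_pos"][:2]-np.array([.6467,.019]); r=np.hypot(*d); print(r, np.arctan2(-d[1],-d[0])-.125, "cam est",np.arcsin((r+.001-.1)/.095)+.1745)
cam("side","s36.png",6,(240,170,340,260));cam("wrist","w36.png",1.5)
E
```

```text
time_s: 56.75
ee_pos: [0.5099, 0.0013, 0.3676]
ee_rot: [3.141, -0.003, 0.134]
wrist_force: [0.3, 2.2, 9.9]
gripper_width: 0.0226
time_s: 57.05
ee_pos: [0.5017, 0.0001, 0.3643]
ee_rot: [3.141, -0.01, 0.134]
wrist_force: [2.5, 5.4, 18.6]
gripper_width: 0.0225
t=57.0 pos [5.017e-01 1.000e-04 3.643e-01] rot [ 3.1412 -0.0103  0.1341] F [ 2.5  5.4 18.6] w 0.0225 j [-0.15  0.27 -0.39  0.91  0.    1.29]
0.14621196064690348 0.004688037326495892 cam est 0.6946012555554888
```

View pics/s36.png

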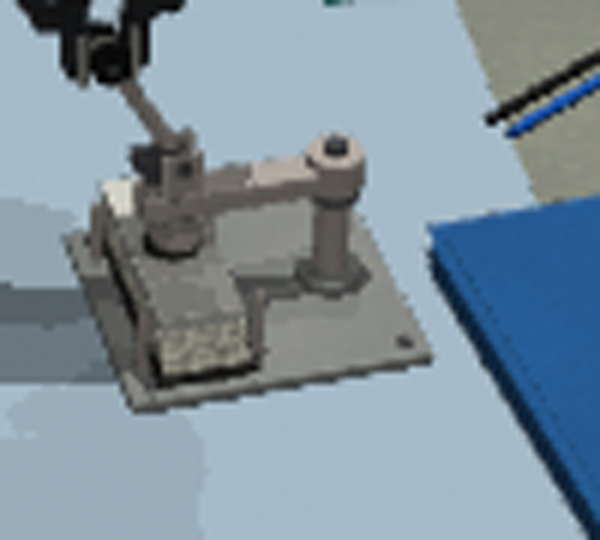

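View pics/w36.png

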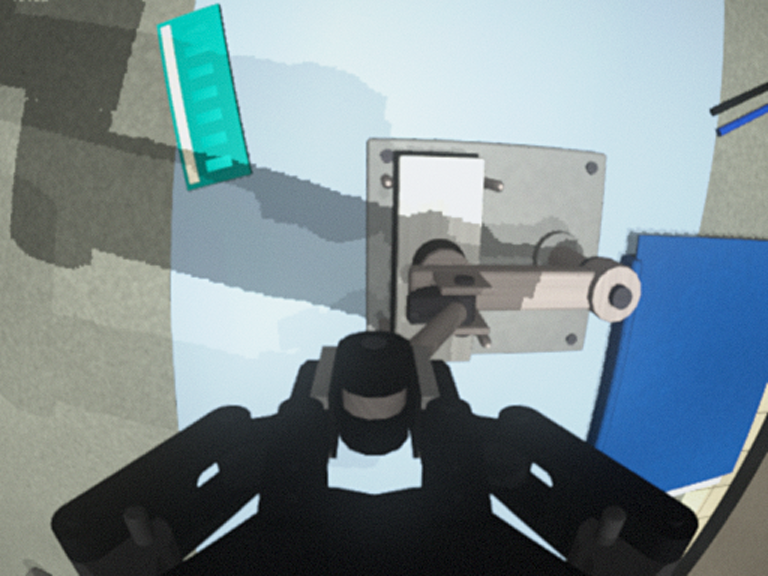

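```bash
python3 -m jog '[[-1,[-0.003,0,0.0002],0],[-1,[0,0,0],0]]'
python3 -m jog '[[-0.7,[0,0,0],0],[-0.3,[0,0,0],0],[0,[0,0,0],0],[0,[0,0,-0.03],0],[0.2,[0,0,-0.04],0],[0.2,[0,0,-0.04],0],[0.2,[0,0.0,-0.02],0],[0.2,[0,0,0],0],[0.2,[0,0,0],0]]'
python3 - <<'E'
from h import *
st()
a=cam("side","s37.png",8,(240,180,340,250));b=cam("scene","c37.png",8,(215,180,315,250)); c=cam("wrist","w37.png",1.5)
for m in (.55,.65,.75,.85):
    r=.1+.095*np.sin(m-.1745); X=(.6467-r*np.cos(.125),.019-r*np.sin(.125),.124+.095*np.cos(m-.1745))
    print(m,(proj(a,"side",X)-[240,180])*8,(proj(b,"scene",X)-[215,180])*8,proj(c,"wrist",X)*1.5)
E
```

```text
time_s: 57.35
ee_pos: [0.5003, -0.0002, 0.364]
ee_rot: [-3.142, -0.014, 0.134]
wrist_force: [7.9, 6.6, 12.1]
gripper_width: 0.0225
time_s: 58.25
ee_pos: [0.496, -0.0007, 0.4893]
ee_rot: [3.141, 0.002, 0.133]
wrist_force: [-0.4, 0.6, -1.4]
gripper_width: 0.0513
t=58.2 pos [ 0.496  -0.0007  0.4893] rot [3.1412e+00 2.5000e-03 1.3310e-01] F [-0.4  0.6 -1.4] w 0.0513 j [-0.15  0.18 -0.17  1.22 -0.    1.29]
0.55 [158.5887632  -22.66383701] [305.51146694  17.20801452] [406.77139665 283.46550168]
0.65 [139.21788471 -12.35555196] [294.49411294  12.23676195] [391.58577381 281.37032741]
0.75 [120.83959743  -0.60505682] [284.24069475   9.23941569] [377.51826078 278.94170405]
0.85 [103.65424079  12.45483781] [274.84570494   8.20971609] [364.80351794 276.24495892]
```

View pics/s37.png

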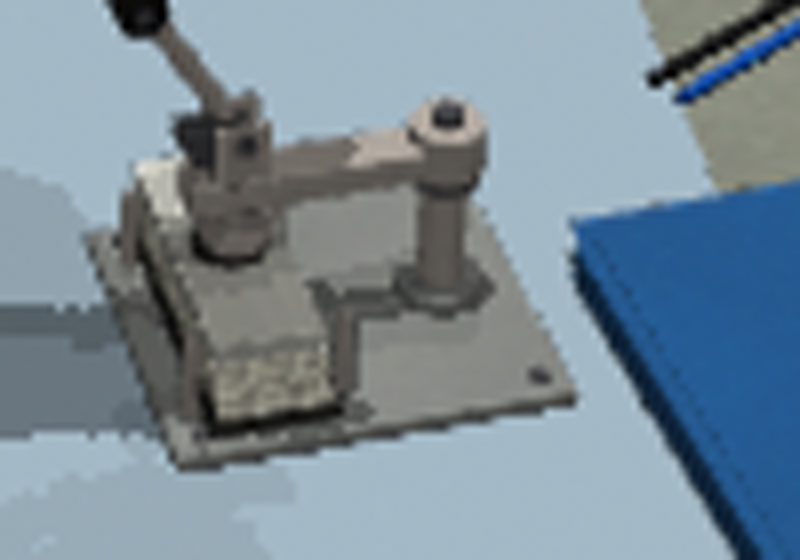

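View pics/c37.png

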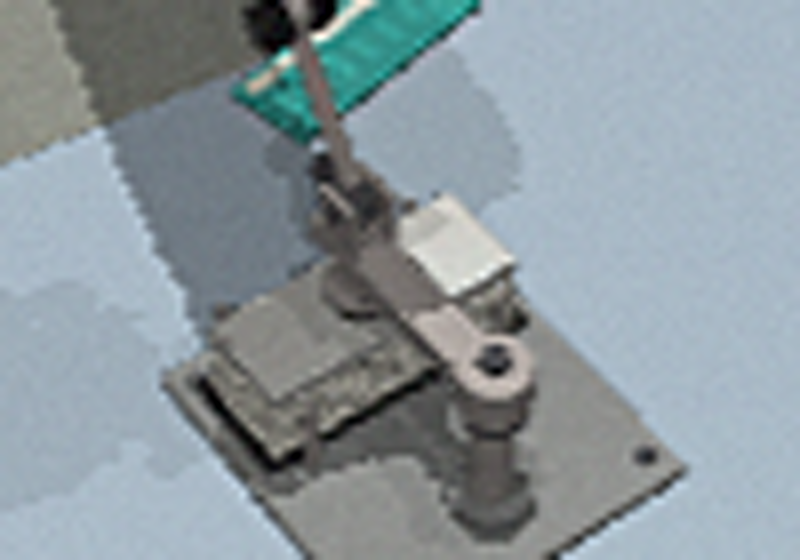

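View pics/w37.png

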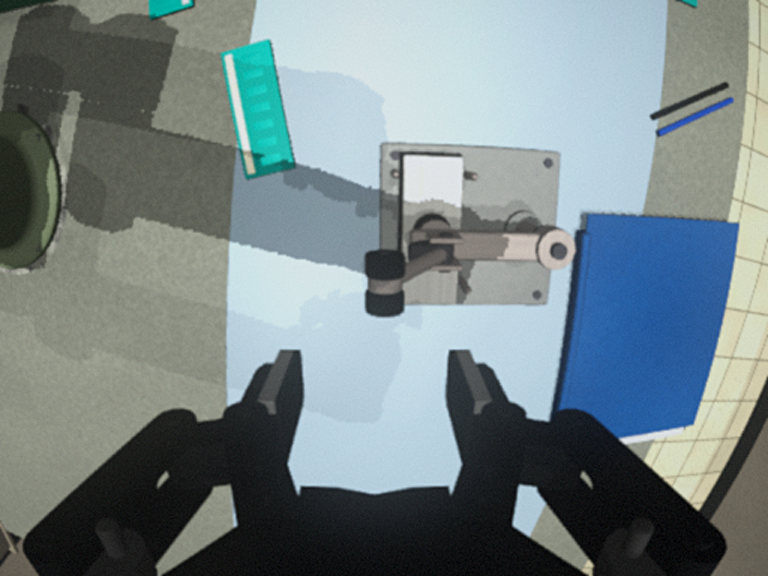

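```bash
python3 - <<'E'
from h import *
a=cam("side","s38.png",8,(235,165,325,235));b=cam("scene","c38.png",8,(225,165,295,235)); c=cam("wrist","w38.png",6,(220,140,390,220))
for m in (.65,.75):
    r=.1+.095*np.sin(m-.1745); X=(.6467-r*np.cos(.125),.019-r*np.sin(.125),.124+.095*np.cos(m-.1745))
    print(m,(proj(a,"side",X)-[235,165])*8,(proj(b,"scene",X)-[225,165])*8,(proj(c,"wrist",X)-[220,140])*4.5)
X=(.6467,.019,.136); print((proj(a,"side",X)-[235,165])*8,(proj(b,"scene",X)-[225,165])*8,(proj(c,"wrist",X)-[220,140])*4.5)
im=cv2.imread("pics/w38.png"); cv2.imwrite("pics/w38.png",cv2.resize(im,None,fx=.75,fy=.75))
E
```

```text
0.65 [179.21788471 107.64444804] [214.49411294 132.23676195] [181.50784364 213.61147137]
0.75 [160.83959743 119.39494318] [204.24069475 129.23941569] [139.411267  206.3553247]
[487.04931733 193.66408272] [411.07294017 442.86526074] [712.14726305 141.31915735]
```

View pics/s38.png

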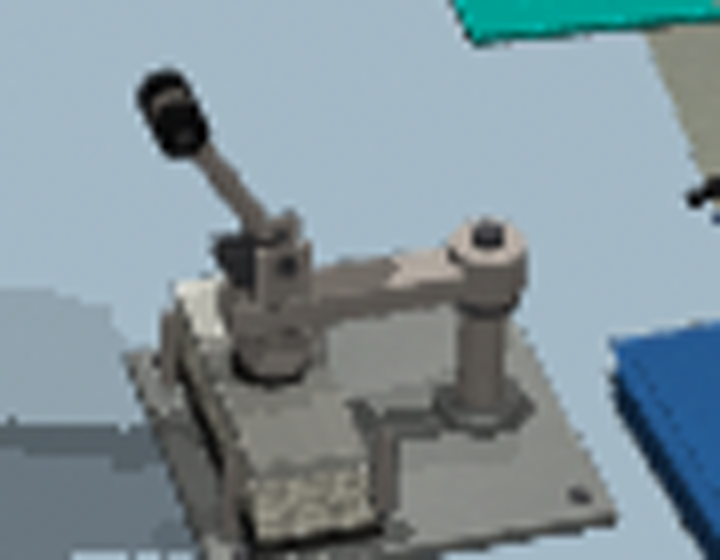

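View pics/w38.png

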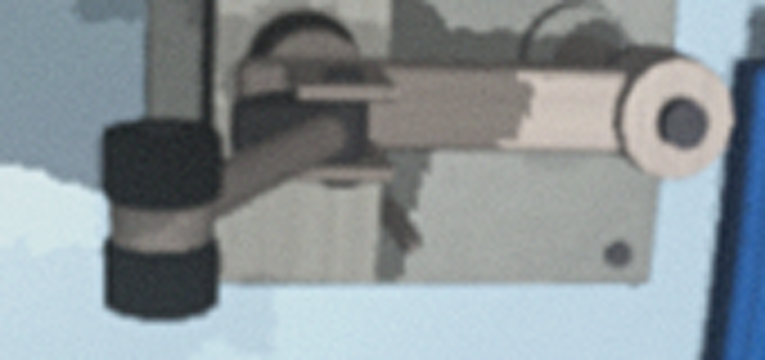

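View pics/c38.png

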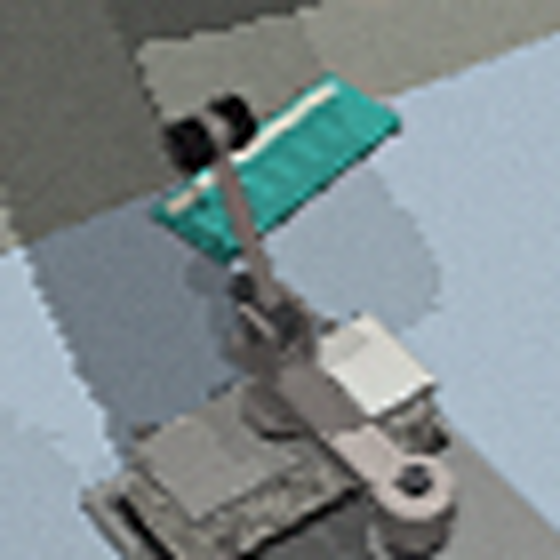

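```bash
python3 - <<'E'
from h import *
c=cam("wrist","w39.png",4,(245,85,395,215)); 
def q(p,z):
    X=bp(c,"wrist",p,z); d=X[:2]-[0.5475,0.0065]; a=.125
    return np.round([(d[0]*np.cos(a)+d[1]*np.sin(a))*1e3,(-d[0]*np.sin(a)+d[1]*np.cos(a))*1e3],1)
print(q((402/1.5,154/1.5),.056),q((463/1.5,155/1.5),.056), q((462/1.5,303/1.5),.056))
print("base corners",q((382/1.5,143/1.5),.007),q((559/1.5,153/1.5),.007))
st()
E
```

```text
[-28.9  73.1] [26.4 74.1] [ 32.9 -66.8]
base corners [-46.1  83.7] [141.5  83.5]
t=58.6 pos [ 0.4964 -0.0005  0.4895] rot [-3.1413e+00  1.7000e-03  1.3350e-01] F [-0.2 -0.5  1.2] w 0.0507 j [-0.15  0.18 -0.17  1.22 -0.    1.29]
```

View pics/w39.png

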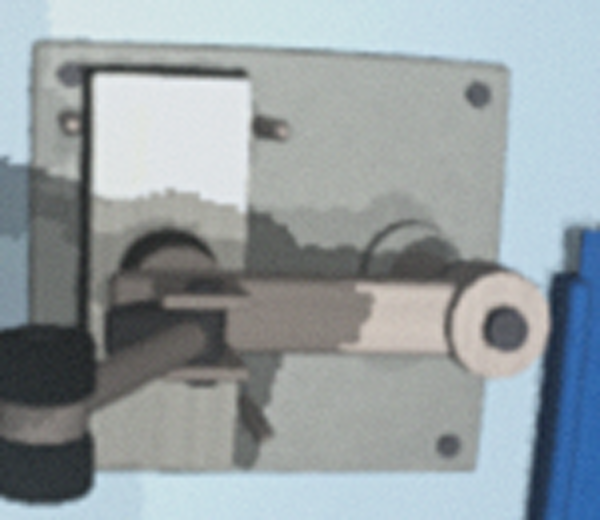

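```bash
python3 - <<'E'
from h import *
print(ctrl.finish_job()); st()
E
```

```text
the job is handed in; nothing more can be done
None
the job is handed in; nothing more can be done
```

The press is loaded and clamped, and I handed the job in at about 58.6 s. `finish_job` gives no verdict, so what follows rests on my own checks.

- **What I did:** I threw the lever back and swung the arm out to about 1.5 rad. I then stacked the five amber-window cards and laid the pressure plate on top. One card had been knocked about 3 cm aside before I reached it; I re-measured it and picked it up normally. Finally I swung the arm home against its stop and turned the lever until the foot bore on the plate.
- **Pile:** by the wrist camera, the plate and the top card sit within about 2 mm of the bed centre and are square to it. The first card is about 2.5 mm off along the bed's length. Tolerance is 10 mm.
- **Arm:** the handle position puts the arm about 0.005 rad from home.
- **Clamp:** I read the lever as about 0.70 rad in the wrist and side views, which works out to roughly 2.6 mm of squeeze. That is inferred from the lever angle and the nominal pile height; I could not measure the foot directly.
- **Robot and bystanders:** the gripper is well clear of the press. I never touched the flask, cups or tub.
- **Disagreements:** the pile's position along the bed differed by 2–4 mm between views, which is calibration bias and within tolerance. One automatic check of the top card gave an oversized outline, so I measured the corners by hand instead.

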